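# Lay up a slatted cladding panel and spot its fixing hole

### The job

Lay all the loose cladding boards up into a panel on the jig: tip each board so that its tongue enters the groove of the starter rail (or of the board laid before it) at an angle, then lower it flat so that the joint locks, its ends in line with the rail's ends. When all are down, drop the yellow template over both jig pins until it sits home on their shoulders, press its red spring punch right down to the stop, then take the template off and lay it flat in its grey tray again. Leave the panel locked up and the other things on the bench undisturbed.

Things in the scene. Friction and masses are not known exactly. Their poses are not given: they have to be found in the camera images.
- jig: assembly jig fixed to the bench: plywood base 270 (x) by 230 (y) by 12 mm; origin in the middle of its underside, x away from the robot. The aluminium starter rail, 140 mm long (y -70 to 70), lies along its near edge, top at 32 mm height, its groove opening to +x. First to fourth board seat with origins at x = -74, -22, 30, 82 mm (plus up to 2.5 mm play per joint), y = 0, z = 12 mm
- rail_face (a point): middle of the rail's +x face (the upper lip's), at the ply's top: jig (-100, 0, 12) mm. Groove profile from here, mm: lower lip 0 to 4 high, running 12.5 out to a rounded ridge (8.5 to 12.5 out, top at 9.5); slot 4 to 14 high, 9.5 deep behind the face; upper lip 14 to 20 high. The ridge bars sliding in flat: enter the tongue with the board pitched 25 to 30 degrees, then turn down about the tongue
- board_a: brown castellated cladding board, 0.13 to 0.23 kg: base 52 (x) by 140 (y) by 20 mm, with one raised batten (x -11 to 11, full length, height 20 to 44 mm) to grip it by. Origin: middle of the base's underside, z up. -x edge: tongue; +x edge: groove like the rail's, face at x = 26 mm, lip to 38.5. It starts flat on the mat, tongue roughly to the robot. May be absent
- board_b: a board exactly like board_a; may be absent. Its tongue: from x = -26 to -34 mm, heights 6.5 to 11.5 mm, rounded tip
- board_c: a board exactly like board_a; may be absent. Beside the tongue the underside is cut away to clear the lip and ridge of its neighbour: underside at height 5.5 mm for x -26 to -20, at 11 mm for x -20 to -11, and 0 from x = -11 mm on
- board_d: a board exactly like board_a; may be absent
- pin_mid (a point): point midway between the jig's two locating pins, at the height of their shoulders: jig frame (-74, 0, 58) mm. The template's underside rests here when it is home. The shoulder posts are 26 mm across; the pins above them 10 mm across, 16 mm high, with tapered tips
- pin_left (a point): the left (+y) pin on its axis at shoulder height, 94 mm from pin_mid
- pin_right (a point): the right (-y) pin on its axis at shoulder height, 94 mm from pin_mid
- template: yellow spotting template: plate 52 mm (x) by 226 mm (y) by 8 mm thick with two 12.5 mm holes at y = -94 and 94 mm; origin in the middle of its underside, z up; same either way round; 0.38 kg. In its middle stands the dark steel punch body, 30 by 30 mm square, heights 8 to 34 mm, to be gripped by its flat sides; above it the red punch cap, 30 mm across, heights 46 to 55 mm when up
- punch (a joint): travel of the spring punch in m: 0 up, 0.010 pressed to its stop (about 12 N there); springs back when let go
- punch_top (a point): middle of the top of the red punch cap, which is pushed straight down
- tray: grey open tray fixed to the bench, 270 mm (x) by 105 mm (y) outside, walls 5 mm thick and 14 mm high, floor 5 mm thick; origin in the middle of its underside. The template lies in it, lengthwise along the tray's x
- mat: black rubber stock mat fixed to the bench, 360 mm (x) by 170 mm (y) by 4 mm, on which the loose boards lie; origin in the middle of its underside
- spray_can: blue spray can, 65 mm across, 190 mm high, standing; origin under its base; leave alone
- glue: yellow glue bottle, 56 mm across, 160 mm high, standing; origin under its base; leave alone
- mug: orange mug, 80 mm across, 90 mm high; origin under its base; leave alone
- mallet: hammer 280 mm long, lying along its x; leave alone
- tape_measure: black tape measure 65 x 36 x 60 mm beside the jig's left edge; origin under its middle; leave alone
- spirit_level: red spirit level 50 x 250 x 24 mm; origin under its middle; leave alone
Things that resemble listed ones, but are neither listed nor needed, are in the scene too. What is shaped like the board_d but turquoise is not meant.

How it is judged:
By the outcome, as a careful person would: the job done as asked, in the order asked, and still so for the second after the job is handed in, with the robot touching nothing.
Of board_a, board_b, board_c, board_d only 3 to 4 are there at a start; the rules pass over those that are not, and their reading is None.
At some moment in a run one of template may be knocked a few centimetres aside while the robot is not near it.
Once in a run the grip may slacken for a moment while it holds something.
It also fails if it takes over 210 s, if anything falls off the work surface, if the arm or the gripper's body presses on something with over 40 N, if the wrist force passes 120 N, or if a joint passes its speed limit or range.

### The arm

A 6-joint arm with a two-finger parallel gripper is mounted at the origin on the work surface. World frame = base frame: x ahead of the robot, y to its left, z up, the work surface at z = 0. Lengths are in mm, angles in degrees, forces in N, time in s.
With the tool pointing down it reaches from about 350 to 775 mm from the base axis. Payload 5.5 kg.
Tool frame: the origin (TCP) lies on the centre line of the jaws, within the pads' length; the fingertips stand 25 mm ahead of it and the grasp point (between the pads) lies 6 mm ahead of it; z points along the fingers, y is the line along which they close (so a half turn about z gives the same grasp; the last joint's range is limited). The gripper opens to 85 mm and grips with 20 to 120 N. Pads are 22 mm wide; open, the fingers measure 114 mm over their backs; the gripper's body (76 mm by 85 mm) begins 54 mm behind the grasp point. The pads swing forward as they close: fully open they stand 13 mm farther back than shut.
Start: joints at [-83.4, 17.945, 2.641, 74.691, 0, 82.002], TCP at [144.923, -556.479, 228.523] pointing down, gripper open.
Joint ranges: [-158.12, 158.12], [-49.38, 96.58], [-58.88, 72.47], [-126.05, 133.96], [-84.25, 85.87], [-180, 180]. Speed limits (degrees/s): [147.25, 147.25, 180, 180, 180, 180].

### API

Orientations are given as [roll, pitch, yaw] about the fixed x, y, z axes, in that order (R = Rz(yaw) Ry(pitch) Rx(roll)).
In Python, from bench import r gives the robot as it stands.
- The arm moves only by the shell command python3 -m pendant 'ROWS' [FORCE]. ROWS is JSON, a list of rows, each a list of 7 numbers: the shift along the tool's x, y, z scaled (see below), then the turn, a rotation vector about the tool's x, y, z scaled (see below), then the closure, from -1 (fully open) to 1 (shut). A call has exactly 8 rows; each row shifts and turns the commanded pose from where the row before left it, along the tool's axes as they then stand; what a row does not reach is not made up. The controller multiplies each number of a shift by 400 mm and each number of a turn by 90 degrees. A row lasts 1/8 s, in which the tool goes at most 62.5 mm and 10.7 degrees, less where a joint would pass 70% of its speed; a pose out of reach is approached as far as the arm can. A call with a number of a shift or a turn outside -1 to 1 is refused whole. A call with a gripper value outside its range is refused whole. The fingers move at their own pace and stop on an object; FORCE is the grip in N (left out, the last holds). Time passes only in rows, so rows that do not move let the fingers close, or fill a call up. It gives the time, the measured TCP pose, the force, the opening and the grip force at its end, in the units of the state.
- r.get_obs(): the state, without advancing time (a new reading comes with each control period).
- r.camera(name): name is "side" or "top"; returns a dict with "img" (480x640x3 uint8, red, green, blue), "vfov" (degrees; the focal length in pixels is half the picture's height over the tangent of half this angle, whatever the lens; pixels are square), "cx", "cy" (the principal point, pixels), "k1" (the pictures are not rectified: a ray, as slopes to the right and down, at radius r is drawn at 1 + k1 r^2 times it, then the intrinsics apply), "extrinsics" (4x4, takes a point from world to camera coordinates). Camera axes: x right, y down, z forward; pixel columns grow to the right and rows downward; lengths in mm; the calibration is good to about 2 mm. A picture is of the moment at which its call begins. There is no depth.
- r.hand_in(): hands the job in; it is judged then, once.
The state is a dict: "clock": time; "qpos": joint angles; "joint_vel": joint speeds; "effort": joint torques, N m; "position": TCP position; "orientation": TCP orientation; "ft_force": force on the tool from outside, world axes, zero at the start; "torque": the same for the moment, N m; "opening": opening from 0.0 (shut) to 1.0 (fully open); "finger_force": force on a finger pad.
Only numpy, scipy, OpenCV 4.12 (cv2) and the standard library are available. Lean on these libraries where they do the work, as an engineer would, in place of code of your own. Each camera call takes 0.05 s, during which the arm holds its last target. There are 200 camera calls.

## Working session

There is one attempt and no reset: what is moved stays moved. The work goes in short steps, Python scripts to look and compute and a shell command to move; the robot and the scene stay as the last step left them, time stands still between calls to the robot, and variables do not carry over. Pictures are saved under pics/ and viewed, at most 14 in all, crops included, and the job is handed in when it is done.

```bash
ls; mkdir -p pics
python3 - <<'E'
from bench import r
import cv2
for n in("top","side"):
    c=r.camera(n); cv2.imwrite(f"pics/{n}0.png",c["img"][:,:,::-1]); print(n,c["vfov"],c["cx"],c["cy"],c["k1"],c["extrinsics"])
print(r.get_obs())
E
```

```text
pics
top 56.66182788365279 317.9124641759099 240.9946406719209 0.01583810053320732 [[ 2.50977344e-02 -9.99683368e-01  1.80751503e-03 -1.11642187e+02]
 [-9.96665086e-01 -2.51623102e-02 -7.76245038e-02  5.22910196e+02]
 [ 7.76454067e-02  1.46712049e-04 -9.96981028e-01  1.27822786e+03]
 [ 0.00000000e+00  0.00000000e+00  0.00000000e+00  1.00000000e+00]]
side 47.403354635877605 321.0757330923215 234.37473731314705 -0.0793892756075274 [[-9.90841472e-01 -1.34276427e-01  1.42484256e-02  5.00449494e+02]
 [-1.05918061e-01  7.07430058e-01 -6.98801887e-01  1.57263182e+02]
 [ 8.37528559e-02 -6.93911056e-01 -7.15173339e-01  1.42911751e+03]
 [ 0.00000000e+00  0.00000000e+00  0.00000000e+00  1.00000000e+00]]
{'clock': 0.1, 'qpos': array([-8.33988301e+01,  1.79879251e+01,  2.58335167e+00,  7.46919134e+01,
       -1.77144064e-03,  8.20021506e+01]), 'joint_vel': array([ 0.0064724 , -0.0208268 ,  0.1786396 , -0.05167832,  0.0679665 ,
       -0.0419388 ]), 'effort': array([ 2.62171001e-03, -4.81724203e+01,  2.99244654e+01,  1.27288123e-02,
       -1.02803667e-04, -1.43493846e-06]), 'position': array([ 144.86332225, -555.9649777 ,  227.68297113]), 'orientation': array([-1.79904205e+02, -1.16705740e-02,  1.45990110e+01]), 'ft_force': array([-0.50410386,  0.73879911,  0.40517156]), 'torque': array([-0.0269864 , -0.01400011, -0.09499187]), 'finger_force': 0.0, 'opening': 0.9980097283558582}
```

View pics/top0.png

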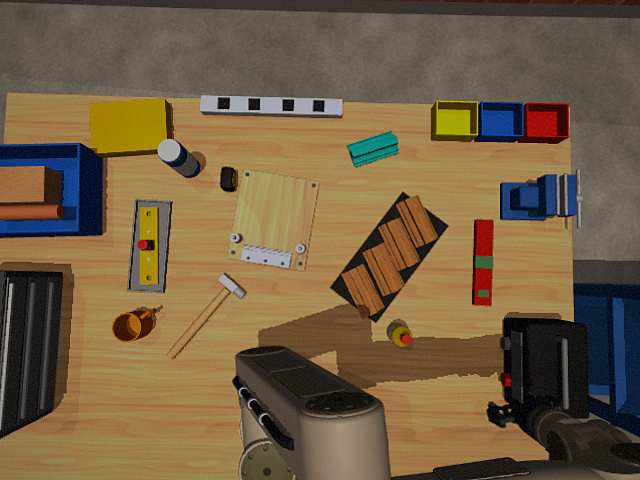

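View pics/side0.png

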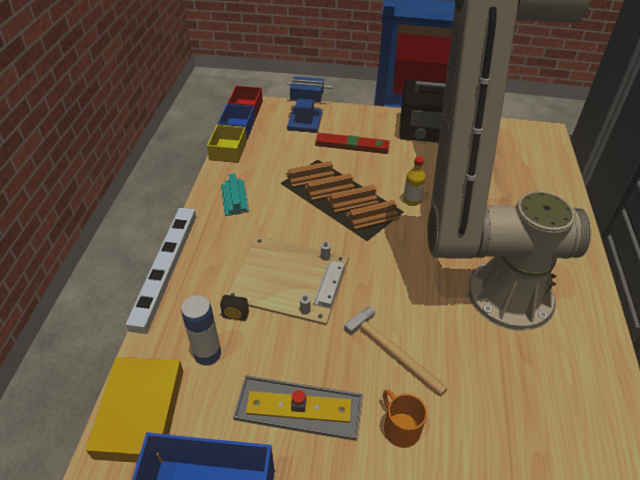

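The top view shows four brown boards on the black mat at about (363,290), (382,268), (399,243) and (418,220). The jig is at (275,220), the template in its tray at (149,246). The turquoise lookalike is at (373,148). I'll enlarge the working area and measure.

```bash
cat > h.py <<'E'
import numpy as np, cv2
from bench import r
from scipy.spatial.transform import Rotation as R
def K(c):
    f=240/np.tan(np.radians(c["vfov"]/2)); return np.array([[f,0,c["cx"]],[0,f,c["cy"]],[0,0,1]]),np.array([c["k1"],0,0,0.])
def ray(c,uv,z):
    k,d=K(c); E=c["extrinsics"]; p=cv2.undistortPoints(np.array(uv,float).reshape(-1,1,2),k,d).reshape(-1,2)
    D=np.c_[p,np.ones(len(p))]@E[:3,:3]; o=-E[:3,:3].T@E[:3,3]
    return o+D*((z-o[2])/D[:,2])[:,None]
def proj(c,P):
    k,d=K(c); E=c["extrinsics"]; return cv2.projectPoints(np.array(P,float).reshape(-1,3),cv2.Rodrigues(E[:3,:3])[0],E[:3,3],k,d)[0].reshape(-1,2)
def crop(c,x0,y0,x1,y1,name,s=4):
    cv2.imwrite("pics/"+name,cv2.resize(c["img"][y0:y1,x0:x1,::-1],None,fx=s,fy=s,interpolation=cv2.INTER_CUBIC))
E
python3 - <<'E'
from h import *
c=r.camera("top"); crop(c,215,160,325,280,"jig.png",5); crop(c,325,180,455,330,"mat.png",4)
hsv=cv2.cvtColor(c["img"],cv2.COLOR_RGB2HSV)
for p in [(363,290),(382,268),(399,243),(418,220),(270,220),(300,150),(150,275),(135,260),(390,310),(145,245)]: print(p,hsv[p[1],p[0]],c["img"][p[1],p[0]])
E
```

```text
(363, 290) [ 13 191 148] [148  86  37]
(382, 268) [ 13 186 152] [152  90  41]
(399, 243) [ 13 183 148] [148  89  42]
(418, 220) [ 14 180 149] [149  92  44]
(270, 220) [ 21 117 168] [168 145  91]
(300, 150) [ 16 133 171] [171 129  82]
(150, 275) [ 24 255 160] [160 127   0]
(135, 260) [  8  19 109] [109 103 101]
(390, 310) [ 20 132 166] [166 138  80]
(145, 245) [  2 220 169] [169  34  23]
```

View pics/jig.png

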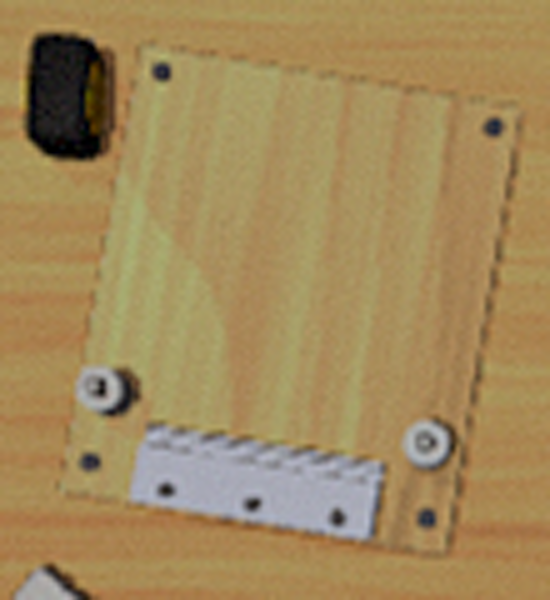

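View pics/mat.png

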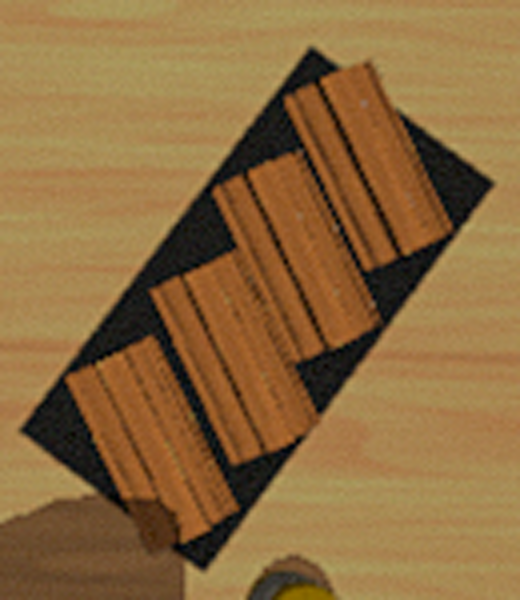

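```bash
cat >> h.py <<'E'
def rect(c,z,x0,x1,y0,y1,s=2.):  # metric view: right = -y, down = -x, s px per mm
    u,v=np.meshgrid(np.arange(int((y1-y0)*s)),np.arange(int((x1-x0)*s)))
    P=np.stack([x1-v/s,y1-u/s,np.full(u.shape,z,float)],-1)
    q=proj(c,P).reshape(*u.shape,2).astype(np.float32)
    return cv2.remap(c["img"],q[...,0],q[...,1],cv2.INTER_CUBIC)[:,:,::-1]
E
python3 - <<'E'
from h import *
t=r.camera("top"); s=r.camera("side")
print("jig",ray(t,[(243,169),(319.4,180.4),(305,270.4),(227.4,258.4)],12).round(1))
print("pins74",ray(t,[(235.6,237.6),(300.6,248.6)],66).round(1))
m=ray(t,[(330,287.5),(402.5,191),(448,226),(376,322)],4);print("mat",m.round(1))
a=m[:,:2].min(0)-10;b=m[:,:2].max(0)+10;print(a,b)
x0,y0=np.floor(a);x1,y1=np.ceil(b)
S=1.15
I=[rect(c,48,x0,x1,y0,y1,S) for c in(t,s)]
im=np.hstack(I);print(im.shape,x0,x1,y0,y1);cv2.imwrite("pics/rect.png",im)
E
```

```text
jig [[735.  129.4  12. ]
 [706.6 -98.3  12. ]
 [439.1 -62.9  12. ]
 [468.5 164.9  12. ]]
pins74 [[525.7 133.3  66. ]
 [499.3 -50.3  66. ]]
mat [[ 391.1 -137.3    4. ]
 [ 682.5 -346.6    4. ]
 [ 581.  -482.2    4. ]
 [ 294.6 -273.4    4. ]]
[ 284.61831599 -492.21461616] [ 692.53742025 -127.28067075]
(470, 840, 3) 284.0 693.0 -493.0 -127.0
```

View pics/rect.png

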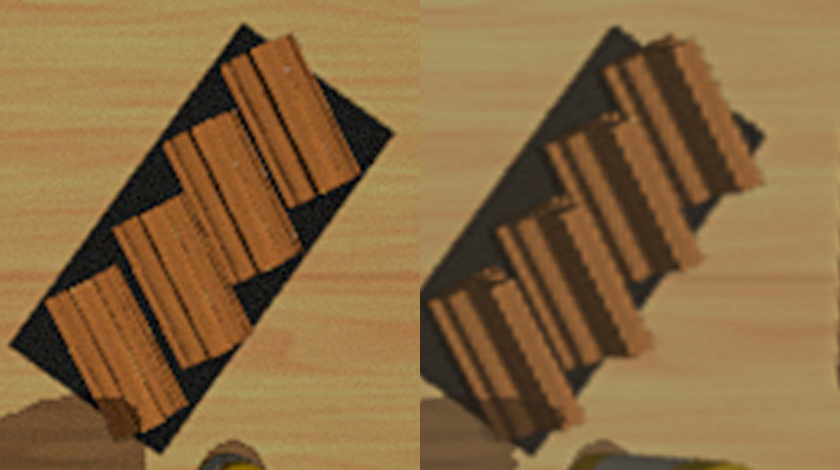

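```bash
cat >> h.py <<'E'
def rot(c,z,cx,cy,yaw,hx,hy,s):  # object frame view: right = object x, up = object y
    u,v=np.meshgrid(np.arange(int(2*hx*s)),np.arange(int(2*hy*s)))
    a,b=u/s-hx,hy-v/s; C,S=np.cos(np.radians(yaw)),np.sin(np.radians(yaw))
    q=proj(c,np.stack([cx+C*a-S*b,cy+S*a+C*b,np.full(a.shape,z,float)],-1)).reshape(*u.shape,2).astype(np.float32)
    return cv2.remap(c["img"],q[...,0],q[...,1],cv2.INTER_CUBIC)[:,:,::-1]
E
python3 - <<'E'
from h import *
t=r.camera("top"); s=r.camera("side")
rows=[]
for c in(t,s):
    row=[]
    for u,v in[(115,352),(182,275),(232,195),(290,118)]:
        im=rot(c,48,693-v/1.15,-127-u/1.15,-67,50,85,1.7).copy()
        im[:,85]=(0,255,0); im[144,:,]=(0,255,0); im[::17,:3]=(255,255,255); im[:3,::17]=(255,255,255); row.append(im)
    rows.append(np.hstack(row))
cv2.imwrite("pics/b4.png",np.vstack(rows))
for u,v in[(115,352),(182,275),(232,195),(290,118)]: print(693-v/1.15,-127-u/1.15)
E
```

```text
386.9130434782608 -227.0
453.86956521739125 -285.2608695652174
523.4347826086956 -328.7391304347826
590.3913043478261 -379.17391304347825
```

View pics/b4.png

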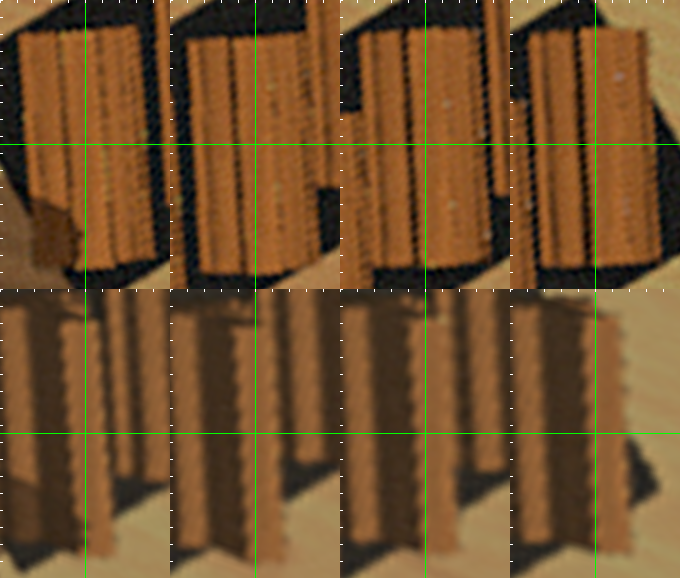

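The metric tiles show four brown boards, all at yaw about −63.5°. The batten tops are at the right in the side view, so tongues face lower left toward the robot. The brown ones match the description; the turquoise one at (373,148) is the decoy. Next is the tilt-in path, worked out from the profile clearances.

```bash
cat > path.py <<'E'
import numpy as np, cv2
# rail profile (mm from rail_face), scaled x20; ridge rounded
rail=[(-30,0),(12.5,0),(12.5,8.3),(11.7,9.2),(10.5,9.5),(9.3,9.2),(8.5,8.3),(8.5,4),(-9.5,4),(-9.5,14),(0,14),(0,20),(-30,20)]
brd=[(-26,20),(-26,11.5),(-32.5,11.5),(-33.6,10.8),(-34,9),(-33.6,7.2),(-32.5,6.5),(-26,6.5),(-26,5.5),(-20,5.5),(-20,11),(-11,11),(-11,0),(26,0),(26,20)]
def dens(p,n=.25):
    p=np.array(p,float);q=np.roll(p,-1,0);return np.vstack([a+(b-a)*np.linspace(0,1,max(2,int(np.hypot(*(b-a))/n)))[:,None] for a,b in zip(p,q)])
def C(p): return (np.array(p)*1000).astype(np.int32).astype(np.float32).reshape(-1,1,2)
rc=C(rail);bc=C(brd);rd=dens(rail);bd=dens(brd);rd=rd[(rd[:,0]>-10)]
bd=bd[bd[:,0]<-5]
def clear(th,x,z):  # board origin at (x,z) rel rail_face; pitch th tongue down
    c,s=np.cos(th),np.sin(th);M=np.array([[c,-s],[s,c]])
    a=bd@M.T+[x,z]; b=(rd-[x,z])@M
    d=min(-cv2.pointPolygonTest(rc,tuple(map(float,p*1000)),True) for p in a)/1000
    e=min(-cv2.pointPolygonTest(bc,tuple(map(float,p*1000)),True) for p in b)/1000
    return min(d,e)
if __name__=="__main__":
    prev=None
    for deg in [30,27,24,21,18,15,12,9,6,3,0]:
        th=np.radians(deg);c,s=np.cos(th),np.sin(th);best=[]
        tx,tz=-34*c-9*s,-34*s+9*c
        for X in np.arange(-8.5,1,.5):       # tongue-tip position
            for Z in np.arange(6,12.1,.5):
                best.append((round(clear(th,X-tx,Z-tz),2),X,Z))
        best.sort(reverse=True);print(deg,best[:1],"deepest ok",min([b for b in best if b[0]>-.05],key=lambda b:b[1],default=None))
E
python3 path.py
```

```text
30 [(1.4, np.float64(0.0), np.float64(9.5))] deepest ok (0.33, np.float64(-2.5), np.float64(9.0))
27 [(1.29, np.float64(0.5), np.float64(10.0))] deepest ok (0.33, np.float64(-3.0), np.float64(9.0))
24 [(1.05, np.float64(0.5), np.float64(10.5))] deepest ok (-0.02, np.float64(-4.0), np.float64(9.5))
21 [(0.89, np.float64(0.5), np.float64(10.5))] deepest ok (0.04, np.float64(-4.5), np.float64(9.5))
18 [(0.94, np.float64(0.5), np.float64(11.0))] deepest ok (0.0, np.float64(-5.0), np.float64(9.5))
15 [(0.75, np.float64(0.5), np.float64(11.5))] deepest ok (-0.03, np.float64(-5.5), np.float64(9.5))
12 [(0.54, np.float64(0.5), np.float64(12.0))] deepest ok (0.05, np.float64(-6.0), np.float64(10.0))
9 [(0.53, np.float64(0.5), np.float64(12.0))] deepest ok (0.02, np.float64(-6.5), np.float64(10.0))
6 [(0.49, np.float64(-6.5), np.float64(10.0))] deepest ok (0.05, np.float64(-7.0), np.float64(10.5))
3 [(0.84, np.float64(-6.5), np.float64(10.0))] deepest ok (0.04, np.float64(-7.5), np.float64(11.0))
0 [(1.0, np.float64(-6.5), np.float64(10.5))] deepest ok (0.0, np.float64(-8.0), np.float64(11.5))
```

```bash
cat >> h.py <<'E'
J=[587.3,33.3,-7.3]
def T():
    o=r.get_obs(); return np.array(o["position"]),R.from_euler("xyz",o["orientation"],degrees=True),o
def ori(yaw,th=0):  # board yaw, pitch th (tongue down)
    return R.from_euler("z",yaw,degrees=True)*R.from_euler("y",-th,degrees=True)*R.from_matrix([[0,1,0],[1,0,0],[0,0,-1]])
def to(p,o,n=1,m=1):
    P,Q,_=T(); p=np.array(p)
    print("turn/%d"%m,((Q.inv()*o).as_rotvec(degrees=True)/90/m).round(4),"| shift/%d before turn"%n,(Q.inv().apply(p-P)/400/n).round(4),"after turn",(o.inv().apply(p-P)/400/n).round(4),"mm",(p-P).round(1))
def jig(x,y,z):
    return np.r_[np.array(J[:2])+R.from_euler("z",J[2],degrees=True).as_matrix()[:2,:2]@[x,y],z]
def plan(k,th,X,Z,H,yo=0,dy=0):  # joint k=0.., tip at X,Z from that joint's face; yo: TCP y in board frame
    t=np.radians(th);c,s=np.cos(t),np.sin(t); ox=-100+k*52+X+34*c+9*s; oz=12+Z+34*s-9*c
    return jig(ox-H*s,yo+dy,oz+H*c),ori(J[2],th)
E
python3 - <<'E'
from h import *
to([386.5,-230,120],ori(-63.5),5)
print((R.from_euler("xyz",[180,0,14.6],degrees=True).as_matrix()).round(2))
E
```

```text
turn/1 [-0.0002 -0.     -0.1322] | shift/5 before turn [ 0.158  -0.1275  0.0542] after turn [ 0.1809 -0.0921  0.0541] mm [ 241.6  326.4 -108.3]
[[ 0.97  0.25  0.  ]
 [ 0.25 -0.97 -0.  ]
 [ 0.    0.   -1.  ]]
```

```bash
python3 -m pendant '[[0.099,-0.08,0,0,0,0,0],[0.099,-0.08,0,0,0,0,0],[0.099,-0.08,0,0,0,0,0],[0.099,-0.08,0,0,0,0,0],[0.099,-0.08,0,0,0,0,0],[0.099,-0.08,0,0,0,0,0],[0.099,-0.08,0,0,0,0,0],[0.099,-0.08,0,0,0,0,0]]' 40
python3 -m pendant '[[0,0,0.08,0,0,-0.066,0],[0,0,0.08,0,0,-0.066,0],[0,0,0.08,0,0,0,0],[0,0,0.03,0,0,0,0],[0,0,0,0,0,0,0],[0,0,0,0,0,0,0],[0,0,0,0,0,0,0],[0,0,0,0,0,0,0]]'
python3 - <<'E'
from h import *
to([386.5,-230,53],ori(-63.5),4)
t=r.camera("top");print("glue cap",ray(t,[(404,340)],160))
E
```

```text
clock: 1.35
position: [387.8, -227.6, 228.7]
orientation: [180.0, -0.0, 14.6]
ft_force: [0.9, 0.1, -0.8]
opening: 0.497
finger_force: 0.0
clock: 2.35
position: [387.4, -229.3, 121.2]
orientation: [179.9, -0.0, 26.5]
ft_force: [-0.2, -0.6, 0.2]
opening: 0.502
finger_force: 0.0
turn/1 [ 0.0009 -0.0003 -0.0003] | shift/4 before turn [-0.0007  0.0001  0.0426] after turn [-0.0007  0.0001  0.0426] mm [ -0.9  -0.7 -68.2]
glue cap [[ 266.49771775 -324.803972    160.        ]]
```

```bash
python3 -m pendant '[[-0.003,0,0.05,0,0,0,0],[0,0,0.05,0,0,0,0],[0,0,0.05,0,0,0,0],[0,0,0.02,0,0,0,0],[0,0,0,0,0,0,0],[0,0,0,0,0,0,0.9],[0,0,0,0,0,0,0.9],[0,0,0,0,0,0,0.9]]' 60
python3 -m pendant '[[0,0,0,0,0,0,0.9],[0,0,0,0,0,0,0.9],[0,0,-0.01,0,0,0,0.9],[0,0,-0.05,0,0,0,0.9],[0,0,-0.1,0,0,0,0.9],[0,0,-0.1,0,0,0,0.9],[0,0,-0.1,0,0,0,0.9],[0,0,-0.05,0,0,0,0.9]]'
python3 - <<'E'
from h import *
p,o=plan(0,0,20,60,49); print(p); to(p,o,8,5)
E
```

```text
clock: 3.4
position: [386.2, -229.7, 53.0]
orientation: [179.9, -0.0, 26.5]
ft_force: [-0.5, -0.1, 0.4]
opening: 0.054
finger_force: 0.0
clock: 4.4
position: [386.6, -230.0, 219.2]
orientation: [179.8, -0.1, 26.5]
ft_force: [-0.3, 0.1, -0.3]
opening: 0.054
finger_force: 0.0
[541.67285564  39.144972   112.        ]
turn/5 [ 5.000e-04  1.000e-04 -1.249e-01] | shift/8 before turn [ 0.0808 -0.0538  0.0334] after turn [0.0896 0.0374 0.0335] mm [ 155.1  269.2 -107.2]
```

Run:
```python
from h import *
t=r.camera("top");s=r.camera("side")
a=cv2.resize(t["img"][180:330,320:455],None,fx=2.8,fy=2.8,interpolation=2); b=cv2.resize(s["img"][130:280,270:420],None,fx=2.8,fy=2.8,interpolation=2)
cv2.imwrite("pics/miss.png",np.hstack([a,b])[:,:,::-1])
print(proj(t,[386.6,-230,48]),proj(s,[386.6,-230,48]))
```

```text
[[363.16405703 290.33993101]] [[372.35013628 206.85901609]]
```

View pics/miss.png

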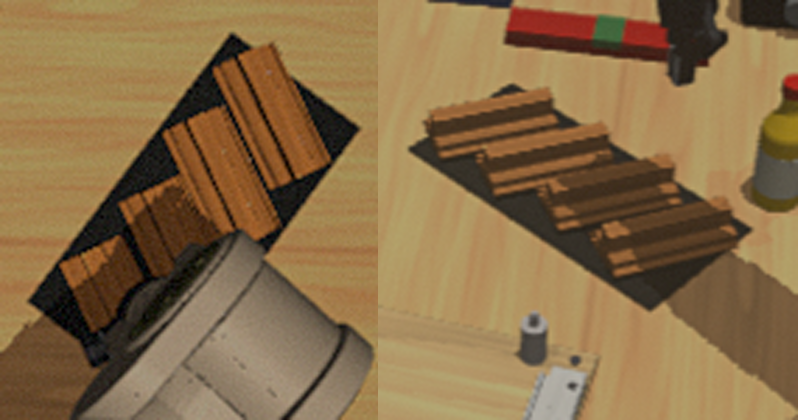

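Board 1 was not gripped. It still lies in place at about (120,308) in the left crop and (668,220) in the right. I'll go down again and look before closing.

```bash
python3 -m pendant '[[0,0,0.1,0,0,0,0],[0,0,0.1,0,0,0,0],[0,0,0.1,0,0,0,0],[0,0,0.08,0,0,0,0],[0,0,0.035,0,0,0,0],[0,0,0,0,0,0,0],[0,0,0,0,0,0,0],[0,0,0,0,0,0,0]]' 60
python3 - <<'E'
from h import *
t=r.camera("top");s=r.camera("side")
b=cv2.resize(s["img"][150:240,310:430],None,fx=6,fy=6,interpolation=2)
cv2.imwrite("pics/down.png",b[:,:,::-1])
E
```

```text
clock: 5.5
position: [386.7, -230.2, 51.6]
orientation: [179.9, -0.1, 26.5]
ft_force: [-0.8, -0.4, -0.0]
opening: 0.499
finger_force: 0.0
```

View pics/down.png

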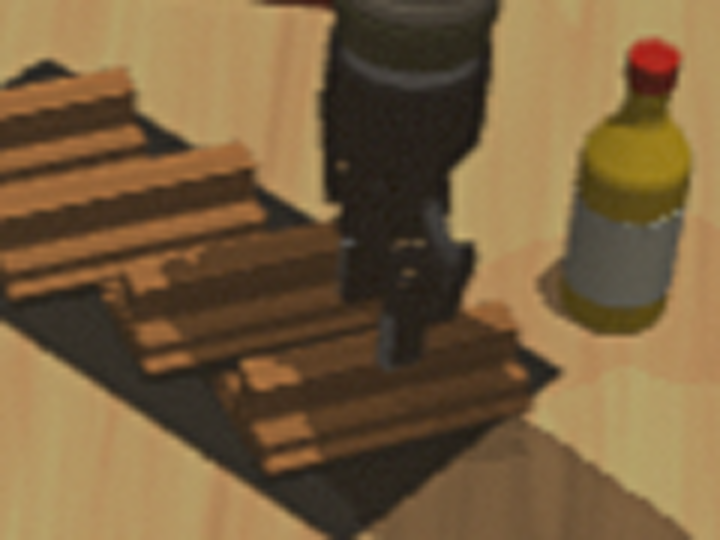

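```bash
python3 -m pendant '[[0,0,0,0,0,0,0.3],[0,0,0,0,0,0,0.3],[0,0,0,0,0,0,0.3],[0,0,0,0,0,0,0.3],[0,0,0,0,0,0,0.3],[0,0,0,0,0,0,0.3],[0,0,0,0,0,0,0.3],[0,0,0,0,0,0,0.3]]' 60
python3 -m pendant '[[0,0,0,0,0,0,0.6],[0,0,0,0,0,0,0.6],[0,0,0,0,0,0,0.6],[0,0,0,0,0,0,0.6],[0,0,0,0,0,0,0.6],[0,0,0,0,0,0,0.6],[0,0,0,0,0,0,0.6],[0,0,0,0,0,0,0.6]]'
python3 - <<'E'
from h import *
s=r.camera("side")
b=cv2.resize(s["img"][150:240,310:430],None,fx=6,fy=6,interpolation=2)
cv2.imwrite("pics/down2.png",b[:,:,::-1])
E
```

```text
clock: 6.6
position: [385.9, -229.4, 50.5]
orientation: [180.0, 0.0, 26.5]
ft_force: [0.3, -0.3, 0.1]
opening: 0.352
finger_force: 0.0
clock: 7.6
position: [385.9, -229.4, 50.5]
orientation: [180.0, 0.0, 26.5]
ft_force: [-0.7, -0.3, -0.4]
opening: 0.202
finger_force: 0.0
```

View pics/down2.png

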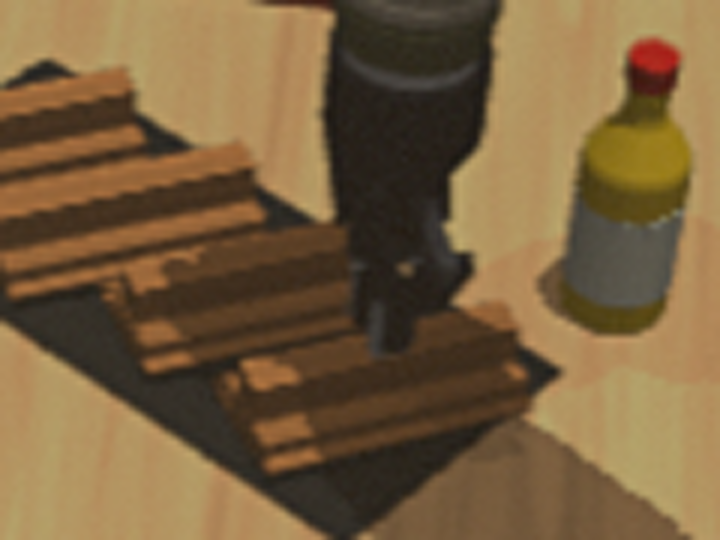

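```bash
python3 - <<'E'
from h import *
s=r.camera("side");P,Q,o=T();print(P,o["opening"])
for d in(0,10,25): print(d,[proj(s,Q.apply([0,y,d])+P).round(1)[0] for y in(-24,-9,0,9)])
E
python3 -m pendant '[[0,0,0,0,0,0,0],[0,0,0,0,0,0,0],[0,0,0,0,0,0,0],[0,0,0,0,0,0,0],[0,0,0.01,0,0,0,0],[0,0,0.01,0,0,0,0],[0,0,0,0,0,0,0],[0,0,0,0,0,0,0]]' 60
```

```text
[ 385.90309959 -229.44692613   50.49520631] 0.19338856700664547
0 [array([375.9, 211.8]), array([373.8, 208.4]), array([372.6, 206.4]), array([371.5, 204.4])]
10 [array([375.6, 214.3]), array([373.6, 210.9]), array([372.4, 208.9]), array([371.2, 206.9])]
25 [array([375.1, 218.1]), array([373.1, 214.7]), array([372. , 212.6]), array([370.8, 210.6])]
clock: 8.7
position: [385.9, -229.4, 42.4]
orientation: [-180.0, 0.0, 26.5]
ft_force: [-0.3, 0.7, 0.2]
opening: 0.502
finger_force: 0.0
```

```bash
python3 -m pendant '[[0,0,0.01,0,0,0,0],[0,0,0.01,0,0,0,0],[0,0,0,0,0,0,0],[0,0,0,0,0,0,0],[0,0,0,0,0,0,0],[0,0,0,0,0,0,0],[0,0,0,0,0,0,0],[0,0,0,0,0,0,0]]' 60
python3 - <<'E'
from h import *
s=r.camera("side");P,Q,o=T()
b=cv2.resize(s["img"][150:240,310:430],None,fx=6,fy=6,interpolation=2)
k=lambda p:tuple(int(v) for v in ((proj(s,p)[0]-[310,150])*6))
for y in(-30,0,30):
  for d in (0,25): cv2.circle(b,k(Q.apply([0,y,d])+P),3,(0,255,0),-1)
cv2.imwrite("pics/down3.png",b[:,:,::-1])
E
```

```text
clock: 9.7
position: [385.9, -229.5, 34.5]
orientation: [180.0, -0.0, 26.5]
ft_force: [-0.9, -0.5, -1.1]
opening: 0.5
finger_force: 0.0
```

View pics/down3.png

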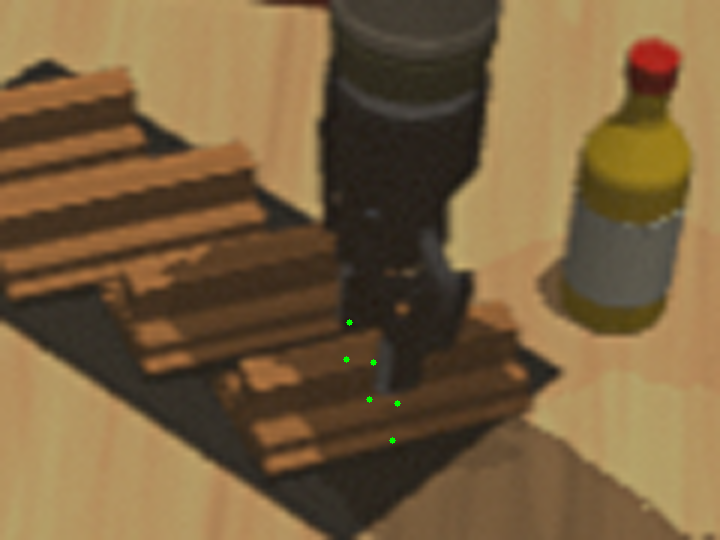

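```bash
for i in 1 2; do python3 -m pendant '[[0,0,0.005,0,0,0,0.1],[0,0,0.005,0,0,0,0.1],[0,0,0,0,0,0,0.1],[0,0,0,0,0,0,0.1],[0,0,0,0,0,0,0.1],[0,0,0,0,0,0,0.1],[0,0,0,0,0,0,0.1],[0,0,0,0,0,0,0.1]]' 60|egrep 'pos|ft|open'; done
python3 -m pendant '[[0,0,0,0,0,0,0.9],[0,0,0,0,0,0,0.9],[0,0,0,0,0,0,0.9],[0,0,0,0,0,0,0.9],[0,0,0,0,0,0,0.9],[0,0,0,0,0,0,0.9],[0,0,0,0,0,0,0.9],[0,0,0,0,0,0,0.9]]' 60
```

```text
position: [385.9, -229.5, 30.5]
ft_force: [0.4, -1.1, 0.6]
opening: 0.448
position: [385.9, -229.5, 26.5]
ft_force: [-0.5, -0.0, -0.4]
opening: 0.452
clock: 12.75
position: [386.1, -229.6, 26.8]
orientation: [180.0, -0.0, 26.5]
ft_force: [0.6, -0.2, 6.0]
opening: 0.242
finger_force: 60.2
```

```bash
python3 -m pendant '[[0,0,-0.01,0,0,0,0.9],[0,0,-0.05,0,0,0,0.9],[0,0,-0.1,0,0,0,0.9],[0,0,-0.1,0,0,0,0.9],[0,0,-0.06,0,0,0,0.9],[0,0,0,0,0,0,0.9],[0,0,0,0,0,0,0.9],[0,0,0,0,0,0,0.9]]'
python3 - <<'E'
from h import *
p,o=plan(0,0,20,90,22.8); print(p); to(p,o,7,5)
E
```

```text
clock: 13.75
position: [385.0, -228.7, 152.9]
orientation: [-179.8, 0.1, 26.5]
ft_force: [0.2, 0.2, -1.8]
opening: 0.24
finger_force: 59.4
[541.67285564  39.144972   115.8       ]
turn/5 [-0.0004 -0.     -0.1249] | shift/7 before turn [ 0.0928 -0.0606  0.0133] after turn [0.102  0.0434 0.0132] mm [156.7 267.8 -37.1]
```

```bash
python3 -m pendant '[[0.081,-0.053,0,0,0,0,0.9],[0.081,-0.053,0,0,0,0,0.9],[0.081,-0.053,0,0,0,0,0.9],[0.081,-0.053,0,0,0,0,0.9],[0.081,-0.053,0,0,0,0,0.9],[0.081,-0.053,0,0,0,0,0.9],[0.081,-0.053,0,0,0,0,0.9],[0.081,-0.053,0,0,0,0,0.9]]'
python3 -m pendant '[[0,0,0,0,0,-0.104,0.9],[0,0,0,0,0,-0.104,0.9],[0,0,0,0,0,-0.104,0.9],[0,0,0,0,0,-0.104,0.9],[0,0,0,0,0,-0.104,0.9],[0,0,0,0,0,-0.104,0.9],[0,0,0,0,0,0,0.9],[0,0,0,0,0,0,0.9]]'
cat >> h.py <<'E'
def board_pts(yo,H):  # board corner points in tool frame (batten top + base top)
    b=np.array([[x,y,z] for x,z in((-11,44),(11,44),(-26,20),(26,20),(26,0),(-11,0)) for y in(-70,70)],float)
    return np.c_[b[:,1]-yo,b[:,0],H-b[:,2]]
def brown(c,box):
    h=cv2.cvtColor(cv2.GaussianBlur(c["img"],(3,3),0),cv2.COLOR_RGB2HSV); m=((h[...,0]<19)&(h[...,0]>6)&(h[...,1]>155)&(h[...,2]>30)).astype(np.uint8)
    x0,y0,x1,y1=[int(v) for v in box]; m2=np.zeros_like(m); m2[y0:y1,x0:x1]=m[y0:y1,x0:x1]
    n,l,s,_=cv2.connectedComponentsWithStats(m2); return np.where(l>0,1,0)*np.isin(l,np.where(s[:,4]>25)[0]).astype(np.uint8)
E
python3 - <<'E'
from h import *
P,Q,o=T();print(P,o["orientation"])
for n in("top","side"):
    c=r.camera(n)
    for H,b in((22.8,0),(47.8,25)):
        q=proj(c,Q.apply(board_pts(0,H))+P+[0,0,b]); print(n,b,q.min(0).round(1),q.max(0).round(1))
    m=brown(c,[*(q.min(0)-15),*(q.max(0)+15)]); y,x=np.nonzero(m); print("seen",x.min(),y.min(),x.max()+1,y.max()+1,len(x))
E
```

```text
clock: 14.75
position: [542.1, 39.2, 153.0]
orientation: [-179.9, 0.1, 26.5]
ft_force: [0.1, -0.8, -1.7]
opening: 0.241
finger_force: 59.2
clock: 15.75
position: [541.9, 38.0, 153.7]
orientation: [-179.9, 0.0, 82.5]
ft_force: [-0.5, -0.0, -1.7]
opening: 0.241
finger_force: 59.3
[541.86636771  37.96258158 153.72079828] [-1.79921908e+02  1.01738046e-02  8.24842125e+01]
top 0 [237.6 215.8] [294.5 243.5]
top 25 [237.6 215.8] [294.5 243.5]
seen 266 218 295 247 571
side 0 [286.2 216.1] [322.7 270.2]
side 25 [286.2 216.1] [322.7 270.2]
seen 287 243 313 265 233
```

```bash
python3 -m pendant '[[0,0,0,-0.1,0,0,0.9],[0,0,0,-0.1,0,0,0.9],[0,0,0,-0.1,0,0,0.9],[0,0,0,0,0,0,0.9],[0,0,0,0,0,0,0.9],[0,0,0,0,0,0,0.9],[0,0,0,0,0,0,0.9],[0,0,0,0,0,0,0.9]]'
python3 - <<'E'
from h import *
P,Q,o=T();print(P,o["orientation"])
B=[]
for n,(x0,y0) in(("top",(225,180)),("side",(250,190))):
    c=r.camera(n); b=cv2.resize(c["img"][y0:y0+110,x0:x0+100],None,fx=4,fy=4,interpolation=2)
    for H,w,col in((22.8,0,(0,255,0)),(47.8,25,(0,0,255))):
        for p in proj(c,Q.apply(board_pts(0,H))+P+[0,0,w]): cv2.circle(b,tuple(int(v) for v in (p-[x0,y0])*4),3,col,-1)
    B.append(b)
cv2.imwrite("pics/tilt.png",np.hstack(B)[:,:,::-1])
E
```

```text
clock: 16.85
position: [543.3, 37.8, 154.8]
orientation: [153.0, 0.0, 82.6]
ft_force: [-0.3, -0.2, -2.0]
opening: 0.24
finger_force: 59.6
[543.25963772  37.75985614 154.80629591] [1.53001891e+02 1.57217488e-03 8.26219910e+01]
```

View pics/tilt.png

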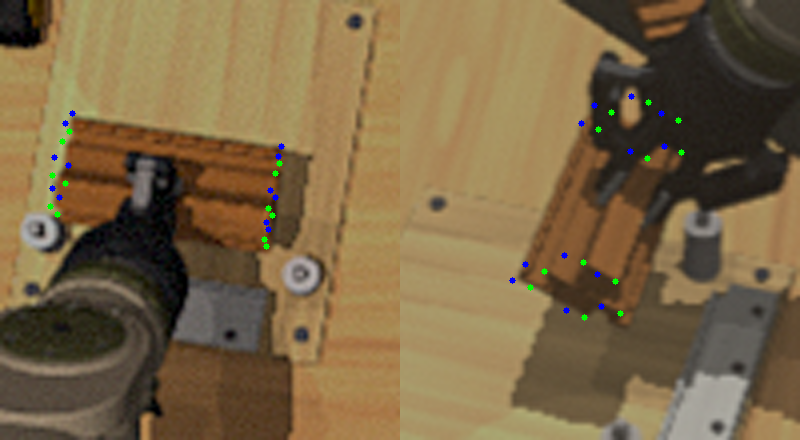

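Green dots (pose in tool frame, H=22.8) match the board's edges, e.g. at (279,163) and (69,132). The board looks about 3 mm further right along its length, so I'll measure its ends.

```bash
cat >> h.py <<'E'
def ends(H=22.8,ys=(-9,9),zb=44,pose=None,show=0):
    """board end positions along tool x (mm from TCP), batten-top plane"""
    P,Q=pose or T()[:2]
    for n in("top","side"):
        c=r.camera(n); h=cv2.cvtColor(c["img"],cv2.COLOR_RGB2LAB).astype(np.float32); out=[]
        for sg in(-1,1):
            s=np.arange(45,95,.5); g=np.array([[[sg*a,y,H-zb] for a in s] for y in np.linspace(*ys,7)]).reshape(-1,3)
            q=proj(c,Q.apply(g)+P).astype(np.float32).reshape(7,-1,2)
            f=np.median(cv2.remap(h,q[...,0],q[...,1],1),0)
            f=cv2.GaussianBlur(f[None],(9,1),2)[0]; d=np.linalg.norm(f[6:]-f[:-6],axis=1); i=d.argmax(); out.append((sg*s[i+3],round(float(d[i]),0)))
        print(n,out,"centre",(out[0][0]+out[1][0])/2,"len",out[1][0]-out[0][0])
E
python3 - <<'E'
from h import *
ends(); ends(ys=(-24,-14),zb=20)
E
```

```text
top [(np.float64(-90.5), 47.0), (np.float64(69.0), 45.0)] centre -10.75 len 159.5
side [(np.float64(-48.0), 3.0), (np.float64(69.0), 31.0)] centre 10.5 len 117.0
top [(np.float64(-87.5), 42.0), (np.float64(74.0), 42.0)] centre -6.75 len 161.5
side [(np.float64(-69.0), 24.0), (np.float64(68.5), 25.0)] centre -0.25 len 137.5
```

Run:
```python
from h import *
c=r.camera("top")
w=ray(c,[(241,260),(289.6,268),(246,246.5),(291.8,254)],32); print(w.round(1))
M=R.from_euler("z",J[2],degrees=True).as_matrix()[:2,:2]; print(((w[:,:2]-J[:2])@M).round(1))
p,o=plan(0,27,12,14,22.8,1); to(p,o,8); print(p)
```

```text
[[464.2 121.6  32. ]
 [444.7 -19.   32. ]
 [503.5 108.7  32. ]
 [485.1 -24.1  32. ]]
[[-133.3   71.9]
 [-134.8  -70. ]
 [ -92.7   64.1]
 [ -94.   -69.9]]
turn/1 [-0.0001  0.0004 -0.0006] | shift/8 before turn [ 0.0007 -0.0195  0.0254] after turn [ 0.0007 -0.0195  0.0254] mm [ -18.2    4.5 -100.7]
[523.97473691  42.42032509  53.73156702]
```

```bash
sed -i 's/^J=.*/J=[587.3,33.5,-7.6]/' h.py
python3 - <<'E'
from h import *
p,o=plan(0,27,-2.5,9.3,22.8,1); p=p+o.apply([0,25,0]); to(p,o,6); print(p)
E
```

```text
turn/1 [-0.0001 -0.0012  0.0024] | shift/6 before turn [ 0.0011 -0.0218  0.0328] after turn [ 0.0011 -0.0218  0.0328] mm [-10.5   4.  -94. ]
[531.73022114  41.92345385  60.38132952]
```

```bash
python3 -m pendant '[[0.001,-0.022,0.033,0,0,0.0024,0.9],[0.001,-0.022,0.033,0,0,0,0.9],[0.001,-0.022,0.033,0,0,0,0.9],[0.001,-0.022,0.033,0,0,0,0.9],[0.001,-0.022,0.033,0,0,0,0.9],[0.001,-0.022,0.033,0,0,0,0.9],[0,0,0,0,0,0,0.9],[0,0,0,0,0,0,0.9]]'
python3 -m pendant '[[0,-0.01,0,0,0,0,0.9],[0,-0.01,0,0,0,0,0.9],[0,-0.01,0,0,0,0,0.9],[0,-0.01,0,0,0,0,0.9],[0,0,0,0,0,0,0.9],[0,0,0,0,0,0,0.9],[0,0,0,0,0,0,0.9],[0,0,0,0,0,0,0.9]]'
python3 - <<'E'
from h import *
p,o=plan(0,27,-2.5,9.3,22.8,1); to(p,o,1);ends(); ends(ys=(-24,-14),zb=20)
E
```

```text
clock: 18.2
position: [532.2, 41.8, 60.6]
orientation: [152.9, -0.1, 82.4]
ft_force: [1.0, 0.2, -2.1]
opening: 0.242
finger_force: 59.6
clock: 19.2
position: [517.7, 43.7, 52.8]
orientation: [153.0, -0.1, 82.4]
ft_force: [-0.4, -0.5, -3.4]
opening: 0.24
finger_force: 59.6
turn/1 [ 0.0001 -0.0011 -0.    ] | shift/1 before turn [ 0.0002 -0.0223 -0.0009] after turn [ 0.0002 -0.0223 -0.0009] mm [-8.   1.1 -3.7]
top [(np.float64(-76.5), 58.0), (np.float64(73.5), 62.0)] centre -1.5 len 150.0
side [(np.float64(-84.0), 2.0), (np.float64(91.5), 36.0)] centre 3.75 len 175.5
top [(np.float64(-73.5), 56.0), (np.float64(73.0), 31.0)] centre -0.25 len 146.5
side [(np.float64(-61.5), 31.0), (np.float64(69.0), 24.0)] centre 3.75 len 130.5
```

```bash
for i in 1 2 3; do python3 -m pendant '[[0,-0.005,0,0,0,0,0.9],[0,-0.0025,0,0,0,0,0.9],[0,0,0,0,0,0,0.9],[0,0,0,0,0,0,0.9],[0,0,0,0,0,0,0.9],[0,0,0,0,0,0,0.9],[0,0,0,0,0,0,0.9],[0,0,0,0,0,0,0.9]]'|egrep 'pos|ft'; done
python3 - <<'E'
from h import *
p,o=plan(0,27,-2.5,9.3,22.8,1); to(p,o,1)
E
```

```text
position: [514.9, 44.1, 51.3]
ft_force: [0.2, 0.6, -2.0]
position: [512.2, 44.5, 50.0]
ft_force: [0.0, -0.1, -1.9]
position: [509.7, 44.8, 48.7]
ft_force: [0.9, -0.6, -0.8]
turn/1 [ 0.0002 -0.0011 -0.    ] | shift/1 before turn [ 0.0001  0.0001 -0.0008] after turn [ 0.0001  0.0001 -0.0008] mm [-0.1  0.1  0.3]
```

```bash
for i in 1 2 3; do python3 -m pendant '[[0,-0.0025,0,0,0,0,0.9],[0,0,0,0,0,0,0.9],[0,0,0,0,0,0,0.9],[0,0,0,0,0,0,0.9],[0,0,0,0,0,0,0.9],[0,0,0,0,0,0,0.9],[0,0,0,0,0,0,0.9],[0,0,0,0,0,0,0.9]]'|egrep 'pos|ft'; done
```

```text
position: [509.4, 44.8, 48.6]
ft_force: [4.2, -1.5, -0.2]
position: [509.2, 44.8, 48.7]
ft_force: [6.9, -1.6, -0.3]
position: [509.1, 44.8, 48.7]
ft_force: [8.8, -2.0, -0.1]
```

```bash
cat >> h.py <<'E'
SEQ=[(27,-2.7,9.2),(24,-3.4,9.5),(21,-4.1,9.5),(18,-4.7,9.6),(15,-5.2,9.7),(12,-5.7,10),(9,-6.2,10),(6,-6.6,10),(3,-7,9.7),(0,-7.3,9.2)]
def seq(H,k=0):
    a=[plan(k,*s,H) for s in SEQ]
    for (p,o),(q,w) in zip(a,a[1:]): print(((o.inv()*w).as_rotvec(degrees=True)/90).round(4)[0],(o.inv().apply(q-p)/400).round(4))
E
python3 -c "
from h import *
seq(22.8)"
```

```text
0.0333 [0.     0.0005 0.003 ]
0.0333 [-0.      0.0001  0.0038]
0.0333 [-0.      0.0004  0.0037]
0.0333 [0.     0.0006 0.0039]
0.0333 [0.     0.0007 0.0034]
0.0333 [-0.      0.0005  0.0042]
0.0333 [-0.      0.0007  0.0043]
0.0333 [0.     0.0006 0.0051]
0.0333 [-0.      0.0009  0.0057]
```

```bash
python3 -m pendant '[[0,0.0005,0.003,0.0333,0,0,0.9],[0,0.0001,0.0038,0.0333,0,0,0.9],[0,0,0,0,0,0,0.9],[0,0,0,0,0,0,0.9],[0,0,0,0,0,0,0.9],[0,0.0004,0.0037,0.0333,0,0,0.9],[0,0.0006,0.0039,0.0333,0,0,0.9],[0,0,0,0,0,0,0.9]]'
python3 -c "
from h import *
to(*plan(0,15,-5.2,9.7,22.8,1))"
```

```text
clock: 26.4
position: [512.4, 44.3, 43.5]
orientation: [164.8, -0.1, 82.4]
ft_force: [5.5, -2.6, 3.9]
opening: 0.243
finger_force: 61.0
turn/1 [ 0.0025 -0.001  -0.0002] | shift/1 before turn [ 0.0005 -0.0004 -0.0011] after turn [ 0.0005 -0.0004 -0.0011] mm [-0.2  0.2  0.4]
```

Tracking the plan to within 0.5 mm with light forces. Continue down.

```bash
python3 -m pendant '[[0,0.0007,0.0034,0.0333,0,0,0.9],[0,0.0005,0.0042,0.0333,0,0,0.9],[0,0.0007,0.0043,0.0333,0,0,0.9],[0,0,0,0,0,0,0.9],[0,0.0006,0.0051,0.0333,0,0,0.9],[0,0.0009,0.0057,0.0333,0,0,0.9],[0,0,0,0,0,0,0.9],[0,0,0,0,0,0,0.9]]'
python3 -c "
from h import *
to(*plan(0,0,-8,9,22.8,1))"
```

```text
clock: 27.4
position: [515.1, 44.4, 34.8]
orientation: [179.7, -0.1, 82.4]
ft_force: [6.6, -0.9, 7.2]
opening: 0.245
finger_force: 61.8
turn/1 [ 0.0037 -0.0014  0.0004] | shift/1 before turn [-0.0007 -0.0024  0.0001] after turn [-0.0007 -0.0024  0.0001] mm [-1.  -0.1 -0. ]
```

```bash
python3 -m pendant '[[0,0,0,0,0,0,0],[0,0,0,0,0,0,0],[0,0,0,0,0,0,0],[0,0,-0.05,0,0,0,0],[0,0,-0.1,0,0,0,0],[0,0,-0.1,0,0,0,0],[0,0,-0.05,0,0,0,0],[0,0,0,0,0,0,0]]'
python3 - <<'E'
from h import *
to([451.3,-290.5,154],ori(-63.5),8,6)
E
```

```text
clock: 28.4
position: [512.9, 44.3, 154.6]
orientation: [179.8, -0.1, 82.5]
ft_force: [0.5, 0.5, 0.5]
opening: 0.504
finger_force: 0.0
turn/6 [ 0.0002 -0.0003  0.1036] | shift/8 before turn [-0.1063 -0.0054 -0.    ] after turn [-0.0639  0.0851  0.0002] mm [ -61.6 -334.8   -0.6]
```

```bash
python3 -m pendant '[[-0.106,-0.0054,0,0,0,0,0],[-0.106,-0.0054,0,0,0,0,0],[-0.106,-0.0054,0,0,0,0,0],[-0.106,-0.0054,0,0,0,0,0],[-0.106,-0.0054,0,0,0,0,0],[-0.106,-0.0054,0,0,0,0,0],[-0.106,-0.0054,0,0,0,0,0],[-0.106,-0.0054,0,0,0,0,0]]'
python3 -m pendant '[[0,0,0,0,0,0.1036,0],[0,0,0,0,0,0.1036,0],[0,0,0,0,0,0.1036,0],[0,0,0,0,0,0.1036,0],[0,0,0,0,0,0.1036,0],[0,0,0,0,0,0.1036,0],[0,0,0,0,0,0,0],[0,0,0,0,0,0,0]]'
cat >> h.py <<'E'
def edges(p0,p1,z,name="top",n=9,half=9):
    """colour step position (mm) along world line p0->p1 at height z, median over parallel lines"""
    c=r.camera(name); h=cv2.cvtColor(c["img"],cv2.COLOR_RGB2LAB).astype(np.float32)
    p0,p1=np.array(p0[:2],float),np.array(p1[:2],float); L=np.linalg.norm(p1-p0);d=(p1-p0)/L;nn=np.array([-d[1],d[0]])
    s=np.arange(0,L,.5); g=np.array([[*(p0+d*a+nn*b),z] for b in np.linspace(-half,half,n) for a in s])
    q=proj(c,g).astype(np.float32).reshape(n,-1,2); f=cv2.GaussianBlur(np.median(cv2.remap(h,q[...,0],q[...,1],1),0)[None],(9,1),2)[0]
    e=np.linalg.norm(f[6:]-f[:-6],axis=1); i=e.argmax(); return round(float(s[i+3]),1),round(float(e[i]))
def jedge(x,z,half):  # ends at jig x, height z, as jig y
    for n in("top","side"):
        a,b=[edges(jig(x,sg*45,0),jig(x,sg*95,0),z,n,half=half) for sg in(1,-1)]
        print(n,"x",x,"ends",45+a[0],-45-b[0],"mid",(a[0]-b[0])/2,a[1],b[1])
E
python3 - <<'E'
from h import *
jedge(-74,56,8); jedge(-115,32,8)
to([451.3,-290.5,27],ori(-63.5),4)
E
```

```text
clock: 29.4
position: [449.1, -290.2, 150.8]
orientation: [-179.9, -0.2, 82.4]
ft_force: [0.2, 0.4, 0.2]
opening: 0.503
finger_force: 0.0
clock: 30.4
position: [450.0, -289.2, 151.8]
orientation: [-179.8, -0.0, 26.7]
ft_force: [-0.3, 0.1, -0.3]
opening: 0.5
finger_force: 0.0
top x -74 ends 84.5 -74.5 mid 5.0 70 63
side x -74 ends 70.0 -83.5 mid -6.75 38 41
top x -115 ends 73.5 -66.5 mid 3.5 25 44
side x -115 ends 72.0 -87.0 mid -7.5 55 29
turn/1 [-0.0006 -0.0008  0.0003] | shift/4 before turn [0.0001 0.0008 0.0787] after turn [0.0002 0.0007 0.0787] mm [   0.8   -0.8 -125.9]
```

```bash
sed -i 's/jig(x,sg\*45,0),jig(x,sg\*95,0)/jig(x,sg*57,0),jig(x,sg*81,0)/; s/"ends",45+a\[0\],-45-b\[0\]/"ends",57+a[0],-57-b[0]/' h.py
python3 - <<'E'
from h import *
jedge(-74,56,6); jedge(-115,32,8); jedge(-120,32,8)
E
python3 -m pendant '[[0,0.0005,0.079,0,0,0,0],[0,0.0005,0.079,0,0,0,0],[0,0.0005,0.079,0,0,0,0],[0,0.0005,0.079,0,0,0,0],[0,0,0,0,0,0,0],[0,0,0,0,0,0,0.9],[0,0,0,0,0,0,0.9],[0,0,0,0,0,0,0.9]]'
python3 -m pendant '[[0,0,0,0,0,0,0.9],[0,0,0,0,0,0,0.9],[0,0,-0.01,0,0,0,0.9],[0,0,-0.05,0,0,0,0.9],[0,0,-0.1,0,0,0,0.9],[0,0,-0.1,0,0,0,0.9],[0,0,-0.06,0,0,0,0.9],[0,0,0,0,0,0,0.9]]'
```

```text
top x -74 ends 76.5 -74.5 mid 1.0 44 64
side x -74 ends 70.0 -70.5 mid -0.25 40 30
top x -115 ends 73.5 -66.5 mid 3.5 24 47
side x -115 ends 72.0 -78.0 mid -3.0 55 23
top x -120 ends 73.5 -66.5 mid 3.5 24 47
side x -120 ends 72.0 -68.5 mid 1.75 52 19
clock: 32.4
position: [451.7, -290.8, 27.8]
orientation: [179.9, -0.1, 26.5]
ft_force: [-0.8, 1.2, 4.7]
opening: 0.235
finger_force: 61.0
clock: 33.4
position: [452.0, -291.4, 156.3]
orientation: [179.8, -0.2, 26.5]
ft_force: [-0.1, -0.6, -2.5]
opening: 0.242
finger_force: 60.2
```

Run:
```python
from h import *
I=[]
for n in("top","side"):
    c=r.camera(n); x,y,_=jig(-92,0,0); im=rot(c,32,x,y,J[2],50,95,3).copy(); im[285-210,:]=(0,255,0); im[285+210,:]=(0,255,0); I.append(im)
cv2.imwrite("pics/align.png",np.hstack(I))
```

```text
(no output)
```

View pics/align.png

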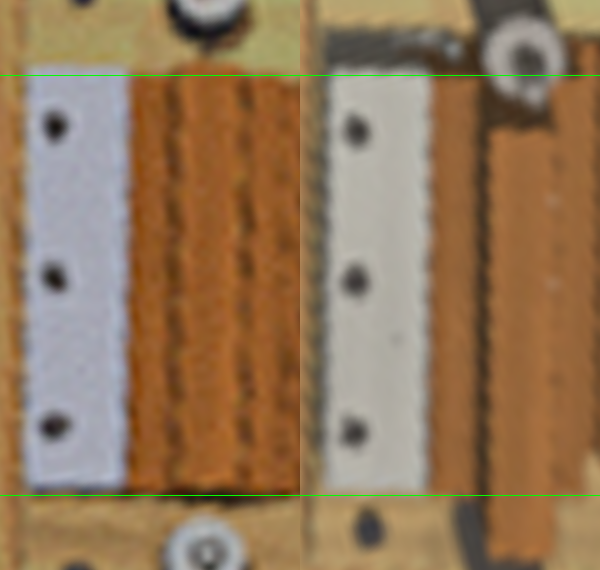

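Rail ends are at v≈67/488 and board 1's base ends at v≈72/492. So board 1 is locked and about 1.5 mm off along y; the jig yaw is nearer −8.2°, and the rail centre is 2.4 mm further +y. I'll update the jig frame and carry board 2.

```bash
sed -i 's/^J=.*/J=[587.5,34.8,-8.2]/' h.py
python3 - <<'E'
from h import *
p,o=plan(1,27,-1.5,9.3,23.6,0.2); p=p+o.apply([0,25,0]);print(p); to(p+[0,0,90],ori(J[2]),8,6)
E
```

```text
[584.00603455  35.50555399  61.09413474]
turn/6 [-1.000e-04 -2.000e-04 -1.024e-01] | shift/8 before turn [ 0.0828 -0.0724  0.001 ] after turn [0.1067 0.0268 0.0008] mm [133.6 325.6  -2.4]
```

```bash
python3 -m pendant '[[0.083,-0.0724,0,0,0,0,0.9],[0.083,-0.0724,0,0,0,0,0.9],[0.083,-0.0724,0,0,0,0,0.9],[0.083,-0.0724,0,0,0,0,0.9],[0.083,-0.0724,0,0,0,0,0.9],[0.083,-0.0724,0,0,0,0,0.9],[0.083,-0.0724,0,0,0,0,0.9],[0.083,-0.0724,0,0,0,0,0.9]]'
python3 -m pendant '[[0,0,0,0,0,-0.1024,0.9],[0,0,0,0,0,-0.1024,0.9],[0,0,0,0,0,-0.1024,0.9],[0,0,0,0,0,-0.1024,0.9],[0,0,0,0,0,-0.1024,0.9],[0,0,0,0,0,-0.1024,0.9],[0,0,0,0,0,0,0.9],[0,0,0,0,0,0,0.9]]'
python3 -m pendant '[[0,0,0,-0.1,0,0,0.9],[0,0,0,-0.1,0,0,0.9],[0,0,0,-0.1,0,0,0.9],[0,0,0,0,0,0,0.9],[0,0,0,0,0,0,0.9],[0,0,0,0,0,0,0.9],[0,0,0,0,0,0,0.9],[0,0,0,0,0,0,0.9]]'
python3 - <<'E'
from h import *
p,o=plan(1,27,-1.5,9.3,23.6,0.2); p=p+o.apply([0,25,0]);to(p,o,6); seq(23.6)
E
```

```text
clock: 34.5
position: [584.3, 36.9, 152.7]
orientation: [-179.8, 0.1, 26.5]
ft_force: [0.1, -0.1, -2.3]
opening: 0.238
finger_force: 60.1
clock: 35.5
position: [584.5, 35.5, 153.8]
orientation: [-179.9, -0.1, 81.6]
ft_force: [0.3, 1.1, -1.8]
opening: 0.244
finger_force: 60.1
clock: 36.5
position: [586.1, 35.3, 155.4]
orientation: [153.0, -0.1, 81.8]
ft_force: [-0.9, -0.8, -2.3]
opening: 0.244
finger_force: 60.1
turn/1 [ 0.0004 -0.0009 -0.0007] | shift/6 before turn [-0.0001 -0.0187  0.0346] after turn [-0.     -0.0186  0.0346] mm [ -2.1   0.2 -94.3]
0.0333 [-0.      0.0006  0.003 ]
0.0333 [0.     0.0002 0.0038]
0.0333 [-0.      0.0005  0.0037]
0.0333 [0.     0.0007 0.0039]
0.0333 [-0.      0.0008  0.0035]
0.0333 [0.     0.0006 0.0042]
0.0333 [0.     0.0008 0.0043]
0.0333 [-0.      0.0007  0.0051]
0.0333 [-0.      0.001   0.0057]
```

```bash
python3 -m pendant '[[0,-0.0187,0.0346,0,0,0,0.9],[0,-0.0187,0.0346,0,0,0,0.9],[0,-0.0187,0.0346,0,0,0,0.9],[0,-0.0187,0.0346,0,0,0,0.9],[0,-0.0187,0.0346,0,0,0,0.9],[0,-0.0187,0.0346,0,0,0,0.9],[0,0,0,0,0,0,0.9],[0,0,0,0,0,0,0.9]]' |egrep 'pos|ft'
python3 -m pendant '[[0,-0.01,0,0,0,0,0.9],[0,-0.01,0,0,0,0,0.9],[0,-0.01,0,0,0,0,0.9],[0,-0.01,0,0,0,0,0.9],[0,0,0,0,0,0,0.9],[0,-0.005,0,0,0,0,0.9],[0,-0.005,0,0,0,0,0.9],[0,0,0,0,0,0,0.9]]'|egrep 'pos|ft'
for i in 1 2 ; do python3 -m pendant '[[0,-0.005,0,0,0,0,0.9],[0,0,0,0,0,0,0.9],[0,0,0,0,0,0,0.9],[0,0,0,0,0,0,0.9],[0,0,0,0,0,0,0.9],[0,0,0,0,0,0,0.9],[0,0,0,0,0,0,0.9],[0,0,0,0,0,0,0.9]]'|egrep 'pos|ft'; done
python3 - <<'E'
from h import *
to(*plan(1,27,-2.7,9.2,23.6,0.2))
E
```

```text
position: [583.6, 35.9, 61.2]
ft_force: [0.1, 1.1, -1.8]
position: [565.0, 38.5, 51.3]
ft_force: [-1.0, -0.1, -2.3]
position: [563.5, 38.8, 50.7]
ft_force: [0.2, -0.9, -2.6]
position: [561.8, 39.0, 49.8]
ft_force: [-0.5, 0.8, -1.8]
turn/1 [ 0.0003 -0.0009 -0.0005] | shift/1 before turn [-0.0008 -0.0023 -0.0008] after turn [-0.0008 -0.0023 -0.0008] mm [-1.  -0.2 -0.1]
```

```bash
for i in 1 2 3; do python3 -m pendant '[[0,-0.004,0,0,0,0,0.9],[0,0,0,0,0,0,0.9],[0,0,0,0,0,0,0.9],[0,0,0,0,0,0,0.9],[0,0,0,0,0,0,0.9],[0,0,0,0,0,0,0.9],[0,0,0,0,0,0,0.9],[0,0,0,0,0,0,0.9]]'|egrep 'pos|ft'; done
python3 - <<'E'
from h import *
to(*plan(1,27,-2.7,9.2,23.6,0.2))
E
```

```text
position: [560.9, 39.2, 49.4]
ft_force: [1.8, 0.1, 1.0]
position: [560.3, 39.2, 49.3]
ft_force: [4.9, -1.0, 4.6]
position: [560.1, 39.2, 49.4]
ft_force: [7.4, -2.3, 3.0]
turn/1 [ 0.0035 -0.0009 -0.0008] | shift/1 before turn [-0.0007  0.0018  0.0003] after turn [-0.0007  0.0018  0.0003] mm [ 0.7 -0.4  0.2]
```

```bash
python3 -m pendant '[[0,0.0006,0.003,0.0333,0,0,0.9],[0,0.0002,0.0038,0.0333,0,0,0.9],[0,0,0,0,0,0,0.9],[0,0,0,0,0,0,0.9],[0,0,0,0,0,0,0.9],[0,0.0005,0.0037,0.0333,0,0,0.9],[0,0.0007,0.0039,0.0333,0,0,0.9],[0,0,0,0,0,0,0.9]]'
python3 -c "
from h import *
to(*plan(1,15,-5.2,9.7,23.6,.2))"
```

```text
clock: 44.5
position: [563.6, 38.8, 44.1]
orientation: [164.7, -0.1, 81.8]
ft_force: [7.6, -1.3, 5.5]
opening: 0.245
finger_force: 62.0
turn/1 [ 0.0031 -0.0012 -0.0007] | shift/1 before turn [-0.0009  0.0005 -0.0011] after turn [-0.0009  0.0005 -0.0011] mm [ 0.  -0.3  0.5]
```

```bash
python3 -m pendant '[[0,0.0008,0.0035,0.0333,0,0,0.9],[0,0.0006,0.0042,0.0333,0,0,0.9],[0,0.0008,0.0043,0.0333,0,0,0.9],[0,0,0,0,0,0,0.9],[0,0.0007,0.0051,0.0333,0,0,0.9],[0,0.001,0.0057,0.0333,0,0,0.9],[0,0,0.001,0,0,0,0.9],[0,0,0,0,0,0,0.9]]'
python3 -c "
from h import *
to(*plan(1,0,-8,9,23.6,.2));to([524.6,-334.9,154],ori(-63.5),8,6)"
```

```text
clock: 45.5
position: [566.3, 38.6, 35.9]
orientation: [179.6, -0.1, 81.8]
ft_force: [5.0, -1.2, 13.9]
opening: 0.238
finger_force: 63.7
turn/1 [ 0.0043 -0.0013 -0.0002] | shift/1 before turn [-0.0012 -0.0012  0.0006] after turn [-0.0012 -0.0012  0.0006] mm [-0.5 -0.4 -0.3]
turn/6 [ 0.0006 -0.0006  0.1024] | shift/8 before turn [-0.1173  0.004  -0.0371] after turn [-0.0637  0.0986 -0.0369] mm [ -41.7 -373.5  118.1]
```

```bash
python3 -m pendant '[[0,0,0,0,0,0,0],[0,0,0,0,0,0,0],[0,0,0,0,0,0,0],[0,0,-0.05,0,0,0,0],[0,0,-0.1,0,0,0,0],[0,0,-0.1,0,0,0,0],[0,0,-0.05,0,0,0,0],[0,0,0,0,0,0,0]]' >/dev/null
python3 -m pendant '[[-0.1173,0.004,0,0,0,0,0],[-0.1173,0.004,0,0,0,0,0],[-0.1173,0.004,0,0,0,0,0],[-0.1173,0.004,0,0,0,0,0],[-0.1173,0.004,0,0,0,0,0],[-0.1173,0.004,0,0,0,0,0],[-0.1173,0.004,0,0,0,0,0],[-0.1173,0.004,0,0,0,0,0]]' | grep pos
python3 -m pendant '[[0,0,0,0,0,0.1024,0],[0,0,0,0,0,0.1024,0],[0,0,0,0,0,0.1024,0],[0,0,0,0,0,0.1024,0],[0,0,0,0,0,0.1024,0],[0,0,0,0,0,0.1024,0],[0,0,0,0,0,0,0],[0,0,0,0,0,0,0]]'
python3 - <<'E'
from h import *
jedge(-22,56,7);jedge(-74,56,7);jedge(-40,32,4); jedge(-92,32,4); jedge(-115,32,8)
to([524.6,-334.9,27],ori(-63.5),4)
E
```

```text
position: [521.0, -335.4, 150.5]
clock: 48.5
position: [521.8, -334.3, 151.6]
orientation: [-179.8, -0.1, 26.7]
ft_force: [0.3, -0.2, -0.3]
opening: 0.497
finger_force: 0.0
top x -22 ends 70.0 -75.5 mid -2.75 31 61
side x -22 ends 68.5 -72.0 mid -1.75 36 16
top x -74 ends 75.0 -76.5 mid -0.75 40 62
side x -74 ends 68.0 -72.0 mid -2.0 37 31
top x -40 ends 69.5 -72.5 mid -1.5 33 32
side x -40 ends 68.0 -71.0 mid -1.5 32 20
top x -92 ends 68.0 -73.0 mid -2.5 23 26
side x -92 ends 68.0 -72.0 mid -2.0 33 11
top x -115 ends 71.0 -69.0 mid 1.0 25 46
side x -115 ends 69.5 -71.5 mid -1.0 55 19
turn/1 [-0.0005 -0.0011  0.    ] | shift/4 before turn [0.0011 0.0008 0.0786] after turn [0.0013 0.0008 0.0786] mm [   2.3   -0.2 -125.8]
```

```bash
python3 -m pendant '[[0.0011,0.0008,0.079,0,0,0,0],[0.0011,0.0008,0.079,0,0,0,0],[0.0011,0.0008,0.079,0,0,0,0],[0.0011,0.0008,0.0775,0,0,0,0],[0,0,0,0,0,0,0],[0,0,0,0,0,0,0.9],[0,0,0,0,0,0,0.9],[0,0,0,0,0,0,0.9]]'
python3 -m pendant '[[0,0,0,0,0,0,0.9],[0,0,0,0,0,0,0.9],[0,0,-0.01,0,0,0,0.9],[0,0,-0.05,0,0,0,0.9],[0,0,-0.1,0,0,0,0.9],[0,0,-0.1,0,0,0,0.9],[0,0,-0.06,0,0,0,0.9],[0,0,0,0,0,0,0.9]]'
python3 - <<'E'
from h import *
p,o=plan(2,27,-1,9.3,23.6,1.5); p=p+o.apply([0,25,0]);print(p); to(p+[0,0,90],ori(J[2]),8,6)
E
```

```text
clock: 50.5
position: [525.4, -335.6, 28.6]
orientation: [179.9, -0.2, 26.5]
ft_force: [-0.7, 0.3, 2.9]
opening: 0.24
finger_force: 62.7
clock: 51.5
position: [525.3, -335.8, 157.0]
orientation: [179.8, -0.2, 26.5]
ft_force: [-0.8, -0.0, -2.0]
opening: 0.239
finger_force: 62.0
[636.15470428  29.30424407  61.09413474]
turn/6 [ 0.0004 -0.0002 -0.1024] | shift/8 before turn [ 0.0819 -0.0867  0.0019] after turn [0.1179 0.018  0.0018] mm [110.8 365.1  -5.9]
```

```bash
python3 -m pendant '[[0.082,-0.0867,0,0,0,0,0.9],[0.082,-0.0867,0,0,0,0,0.9],[0.082,-0.0867,0,0,0,0,0.9],[0.082,-0.0867,0,0,0,0,0.9],[0.082,-0.0867,0,0,0,0,0.9],[0.082,-0.0867,0,0,0,0,0.9],[0.082,-0.0867,0,0,0,0,0.9],[0.082,-0.0867,0,0,0,0,0.9]]' | egrep 'pos|ft|open'
python3 -m pendant '[[0,0,0,0,0,-0.1024,0.9],[0,0,0,0,0,-0.1024,0.9],[0,0,0,0,0,-0.1024,0.9],[0,0,0,0,0,-0.1024,0.9],[0,0,0,0,0,-0.1024,0.9],[0,0,0,0,0,-0.1024,0.9],[0,0,0,0,0,0,0.9],[0,0,0,0,0,0,0.9]]'| egrep 'pos|ft|open'
python3 -m pendant '[[0,0,0,-0.1,0,0,0.9],[0,0,0,-0.1,0,0,0.9],[0,0,0,-0.1,0,0,0.9],[0,0,0,0,0,0,0.9],[0,0,0,0,0,0,0.9],[0,0,0,0,0,0,0.9],[0,0,0,0,0,0,0.9],[0,0,0,0,0,0,0.9]]'| egrep 'pos|ft|open'
python3 - <<'E'
from h import *
p,o=plan(2,27,-1.0,9.3,24.4,1.5); p=p+o.apply([0,25,0]);to(p,o,6); seq(24.4)
E
```

```text
position: [634.5, 31.9, 153.2]
ft_force: [-0.3, 0.1, -1.2]
opening: 0.241
position: [634.8, 30.4, 154.4]
ft_force: [-0.1, 0.1, -1.5]
opening: 0.236
position: [636.4, 30.1, 156.0]
ft_force: [0.1, 0.4, -2.1]
opening: 0.242
turn/1 [ 0.0007 -0.0009 -0.0007] | shift/6 before turn [-0.0004 -0.0181  0.0349] after turn [-0.0004 -0.018   0.0349] mm [ -0.6  -0.8 -94.2]
0.0333 [-0.      0.0007  0.003 ]
0.0333 [0.     0.0003 0.0038]
0.0333 [0.     0.0006 0.0037]
0.0333 [-0.      0.0008  0.0039]
0.0333 [0.     0.0009 0.0035]
0.0333 [-0.      0.0007  0.0042]
0.0333 [0.     0.0009 0.0043]
0.0333 [-0.      0.0008  0.0051]
0.0333 [0.     0.0011 0.0057]
```

```bash
python3 -m pendant '[[-0.0004,-0.0181,0.0349,0,0,0,0.9],[-0.0004,-0.0181,0.0349,0,0,0,0.9],[-0.0004,-0.0181,0.0349,0,0,0,0.9],[-0.0004,-0.0181,0.0349,0,0,0,0.9],[-0.0004,-0.0181,0.0349,0,0,0,0.9],[-0.0004,-0.0181,0.0349,0,0,0,0.9],[0,0,0,0,0,0,0.9],[0,0,0,0,0,0,0.9]]' |egrep 'pos|ft'
python3 -m pendant '[[0,-0.01,0,0,0,0,0.9],[0,-0.01,0,0,0,0,0.9],[0,-0.01,0,0,0,0,0.9],[0,-0.01,0,0,0,0,0.9],[0,0,0,0,0,0,0.9],[0,-0.008,0,0,0,0,0.9],[0,-0.008,0,0,0,0,0.9],[0,0,0,0,0,0,0.9]]'|egrep 'pos|ft'
for i in 1 2 3; do python3 -m pendant '[[0,-0.004,0,0,0,0,0.9],[0,0,0,0,0,0,0.9],[0,0,0,0,0,0,0.9],[0,0,0,0,0,0,0.9],[0,0,0,0,0,0,0.9],[0,0,0,0,0,0,0.9],[0,0,0,0,0,0,0.9],[0,0,0,0,0,0,0.9]]'|egrep 'pos|ft'; done
python3 - <<'E'
from h import *
to(*plan(2,27,-2.7,9.2,24.4,1.5))
E
```

```text
position: [635.4, 29.5, 61.9]
ft_force: [0.2, -0.1, -1.8]
position: [614.4, 32.5, 50.7]
ft_force: [-0.3, 0.0, -2.3]
position: [613.5, 32.6, 50.4]
ft_force: [0.0, -0.7, -1.1]
position: [612.2, 32.9, 49.7]
ft_force: [0.3, -0.3, -2.0]
position: [611.8, 33.0, 49.7]
ft_force: [5.9, 0.3, -1.6]
turn/1 [ 0.0019 -0.0009 -0.0006] | shift/1 before turn [-0.0003  0.0015 -0.0011] after turn [-0.0003  0.0015 -0.0011] mm [ 0.3 -0.2  0.7]
```

Contact; push a little more, then turn down.

```bash
python3 -m pendant '[[0,-0.004,0,0,0,0,0.9],[0,0,0,0,0,0,0.9],[0,0,0,0,0,0,0.9],[0,0,0,0,0,0,0.9],[0,0.0007,0.003,0.0333,0,0,0.9],[0,0.0003,0.0038,0.0333,0,0,0.9],[0,0,0,0,0,0,0.9],[0,0,0,0,0,0,0.9]]'|egrep 'pos|ori|ft'
python3 -m pendant '[[0,0.0006,0.0037,0.0333,0,0,0.9],[0,0.0008,0.0039,0.0333,0,0,0.9],[0,0,0,0,0,0,0.9],[0,0,0,0,0,0,0.9],[0,0,0,0,0,0,0.9],[0,0,0,0,0,0,0.9],[0,0,0,0,0,0,0.9],[0,0,0,0,0,0,0.9]]'|egrep 'pos|ori|ft'
python3 -c "
from h import *
to(*plan(2,15,-5.2,9.7,24.4,1.5))"
```

```text
position: [613.3, 32.7, 47.7]
orientation: [158.6, -0.1, 81.8]
ft_force: [6.3, -0.1, 1.4]
position: [615.0, 32.4, 44.9]
orientation: [164.6, -0.1, 81.8]
ft_force: [7.6, -1.6, 1.4]
turn/1 [ 0.0049 -0.0009 -0.0004] | shift/1 before turn [-0.0002  0.0006 -0.001 ] after turn [-0.0002  0.0006 -0.001 ] mm [ 0.1 -0.1  0.4]
```

```bash
python3 -m pendant '[[0,0.0009,0.0035,0.0333,0,0,0.9],[0,0.0007,0.0042,0.0333,0,0,0.9],[0,0.0009,0.0043,0.0333,0,0,0.9],[0,0,0,0,0,0,0.9],[0,0.0008,0.0051,0.0333,0,0,0.9],[0,0.0011,0.0057,0.0333,0,0,0.9],[0,0,0.0015,0.003,0,0,0.9],[0,0,0,0,0,0,0.9]]'
python3 -m pendant '[[0,0,0,0,0,0,0],[0,0,0,0,0,0,0],[0,0,0,0,0,0,0],[0,0,-0.05,0,0,0,0],[0,0,-0.1,0,0,0,0],[0,0,-0.1,0,0,0,0],[0,0,-0.05,0,0,0,0],[0,0,0,0,0,0,0]]'
python3 -c "
from h import *
to([593.5,-385.5,154],ori(-63.5),8,6)"
```

```text
clock: 62.5
position: [618.0, 32.1, 36.6]
orientation: [179.8, -0.1, 81.8]
ft_force: [3.9, -1.5, 13.0]
opening: 0.242
finger_force: 64.2
clock: 63.5
position: [616.6, 32.2, 155.2]
orientation: [-180.0, -0.1, 81.8]
ft_force: [-0.4, 0.2, -0.3]
opening: 0.503
finger_force: 0.0
turn/6 [-2.000e-04 -1.000e-04  1.024e-01] | shift/8 before turn [-1.302e-01  1.150e-02  1.000e-04] after turn [-0.0647  0.1136  0.0004] mm [ -23.1 -417.7   -1.2]
```

```bash
python3 -m pendant '[[-0.13,0.0115,0,0,0,0,0],[-0.13,0.0115,0,0,0,0,0],[-0.13,0.0115,0,0,0,0,0],[-0.13,0.0115,0,0,0,0,0],[-0.13,0.0115,0,0,0,0,0],[-0.13,0.0115,0,0,0,0,0],[-0.13,0.0115,0,0,0,0,0],[-0.13,0.0115,0,0,0,0,0]]' | grep pos
python3 -m pendant '[[0,0,0,0,0,0.1024,0],[0,0,0,0,0,0.1024,0],[0,0,0,0,0,0.1024,0],[0,0,0,0,0,0.1024,0],[0,0,0,0,0,0.1024,0],[0,0,0,0,0,0.1024,0],[0,0,0,0,0,0,0],[0,0,0,0,0,0,0]]'
python3 - <<'E'
from h import *
jedge(30,56,7);jedge(-22,56,7);jedge(12,32,4);jedge(-40,32,4); jedge(-115,32,8)
to([593.5,-385.5,27.5],ori(-63.5),4)
E
```

```text
position: [591.7, -385.8, 150.6]
clock: 65.5
position: [592.4, -384.4, 151.8]
orientation: [-179.7, 0.1, 26.7]
ft_force: [-0.0, -0.3, -0.1]
opening: 0.501
finger_force: 0.0
top x 30 ends 72.0 -73.5 mid -0.75 27 55
side x 30 ends 71.5 -68.0 mid 1.75 34 16
top x -22 ends 70.0 -75.5 mid -2.75 32 62
side x -22 ends 68.5 -71.5 mid -1.5 35 17
top x 12 ends 72.0 -72.0 mid 0.0 36 49
side x 12 ends 71.5 -69.0 mid 1.25 32 15
top x -40 ends 69.5 -72.5 mid -1.5 31 38
side x -40 ends 68.5 -71.0 mid -1.25 31 21
top x -115 ends 71.0 -69.0 mid 1.0 24 47
side x -115 ends 69.5 -71.5 mid -1.0 55 19
turn/1 [-0.0021  0.0012  0.    ] | shift/4 before turn [0.0003 0.0008 0.0785] after turn [0.0002 0.0006 0.0785] mm [   0.7   -0.7 -125.6]
```

```bash
python3 -m pendant '[[0.0003,0.0008,0.079,0,0,0,0],[0.0003,0.0008,0.079,0,0,0,0],[0.0003,0.0008,0.079,0,0,0,0],[0.0003,0.0008,0.0775,0,0,0,0],[0,0,0,0,0,0,0],[0,0,0,0,0,0,0.9],[0,0,0,0,0,0,0.9],[0,0,0,0,0,0,0.9]]'
python3 -m pendant '[[0,0,0,0,0,0,0.9],[0,0,0,0,0,0,0.9],[0,0,-0.01,0,0,0,0.9],[0,0,-0.05,0,0,0,0.9],[0,0,-0.1,0,0,0,0.9],[0,0,-0.1,0,0,0,0.9],[0,0,-0.06,0,0,0,0.9],[0,0,0,0,0,0,0.9]]'
python3 - <<'E'
from h import *
p,o=plan(3,27,-0.5,9.3,24,0.8); p=p+o.apply([0,25,0]);print(p); to(p+[0,0,92],ori(J[2]),8,6)
E
```

```text
clock: 67.5
position: [594.4, -386.2, 29.1]
orientation: [-180.0, 0.0, 26.5]
ft_force: [0.7, 0.3, 2.5]
opening: 0.239
finger_force: 62.3
clock: 68.5
position: [594.8, -386.5, 157.4]
orientation: [180.0, 0.0, 26.5]
ft_force: [0.3, -0.5, -2.1]
opening: 0.242
finger_force: 61.7
[687.83837655  21.14928256  61.45053735]
turn/6 [ 0.      0.     -0.1024] | shift/8 before turn [ 0.0829 -0.101   0.0012] after turn [0.1302 0.0106 0.0012] mm [ 93.1 407.7  -4. ]
```

```bash
python3 -m pendant '[[0.083,-0.101,0,0,0,0,0.9],[0.083,-0.101,0,0,0,0,0.9],[0.083,-0.101,0,0,0,0,0.9],[0.083,-0.101,0,0,0,0,0.9],[0.083,-0.101,0,0,0,0,0.9],[0.083,-0.101,0,0,0,0,0.9],[0.083,-0.101,0,0,0,0,0.9],[0.083,-0.101,0,0,0,0,0.9]]' | egrep 'pos|ft|open'
python3 -m pendant '[[0,0,0,0,0,-0.1024,0.9],[0,0,0,0,0,-0.1024,0.9],[0,0,0,0,0,-0.1024,0.9],[0,0,0,0,0,-0.1024,0.9],[0,0,0,0,0,-0.1024,0.9],[0,0,0,0,0,-0.1024,0.9],[0,0,0,0,0,0,0.9],[0,0,0,0,0,0,0.9]]'| egrep 'pos|ft|open'
python3 -m pendant '[[0,0,0,-0.1,0,0,0.9],[0,0,0,-0.1,0,0,0.9],[0,0,0,-0.1,0,0,0.9],[0,0,0,0,0,0,0.9],[0,0,0,0,0,0,0.9],[0,0,0,0,0,0,0.9],[0,0,0,0,0,0,0.9],[0,0,0,0,0,0,0.9]]'| egrep 'pos|ori|ft|open'
python3 - <<'E'
from h import *
p,o=plan(3,27,-0.5,9.3,24.7,0.8); p=p+o.apply([0,25,0]);to(p,o,6)
E
```

```text
position: [686.3, 23.7, 153.3]
ft_force: [1.0, -0.3, -1.0]
opening: 0.239
position: [686.6, 22.0, 154.5]
ft_force: [-0.2, 0.1, -1.7]
opening: 0.241
position: [688.4, 21.8, 156.3]
orientation: [153.2, -0.1, 81.8]
ft_force: [0.8, 0.5, -2.2]
opening: 0.24
turn/1 [-0.0018 -0.0009 -0.0007] | shift/6 before turn [-0.0004 -0.018   0.0349] after turn [-0.0003 -0.0181  0.0348] mm [ -0.9  -0.6 -94.2]
```

```bash
python3 -m pendant '[[-0.0004,-0.0181,0.0349,0,0,0,0.9],[-0.0004,-0.0181,0.0349,0,0,0,0.9],[-0.0004,-0.0181,0.0349,0,0,0,0.9],[-0.0004,-0.0181,0.0349,0,0,0,0.9],[-0.0004,-0.0181,0.0349,0,0,0,0.9],[-0.0004,-0.0181,0.0349,0,0,0,0.9],[0,0,0,0,0,0,0.9],[0,0,0,0,0,0,0.9]]' |egrep 'pos|ft'
python3 -m pendant '[[0,-0.01,0,0,0,0,0.9],[0,-0.01,0,0,0,0,0.9],[0,-0.01,0,0,0,0,0.9],[0,-0.01,0,0,0,0,0.9],[0,0,0,0,0,0,0.9],[0,-0.008,0,0,0,0,0.9],[0,-0.008,0,0,0,0,0.9],[0,0,0,0,0,0,0.9]]'|egrep 'pos|ft'
for i in 1 2 3; do python3 -m pendant '[[0,-0.004,0,0,0,0,0.9],[0,0,0,0,0,0,0.9],[0,0,0,0,0,0,0.9],[0,0,0,0,0,0,0.9],[0,0,0,0,0,0,0.9],[0,0,0,0,0,0,0.9],[0,0,0,0,0,0,0.9],[0,0,0,0,0,0,0.9]]'|egrep 'pos|ft'; done
python3 - <<'E'
from h import *
to(*plan(3,27,-2.7,9.2,24.7,0.8))
E
```

```text
position: [686.9, 21.3, 62.2]
ft_force: [0.2, -0.5, -1.7]
position: [665.9, 24.3, 51.0]
ft_force: [-1.1, 0.1, -2.3]
position: [665.0, 24.4, 50.7]
ft_force: [-0.9, -0.0, -2.0]
position: [663.6, 24.6, 50.0]
ft_force: [0.3, 0.8, -1.0]
position: [663.0, 24.8, 49.9]
ft_force: [5.2, -0.5, -1.6]
turn/1 [-0.0011 -0.001  -0.0005] | shift/1 before turn [-0.0001  0.0015 -0.0013] after turn [-0.0001  0.0015 -0.0013] mm [ 0.3 -0.1  0.7]
```

```bash
python3 -m pendant '[[0,-0.004,0,0,0,0,0.9],[0,0,0,0,0,0,0.9],[0,0,0,0,0,0,0.9],[0,0,0,0,0,0,0.9],[0,0.0007,0.003,0.0333,0,0,0.9],[0,0.0003,0.0038,0.0333,0,0,0.9],[0,0,0,0,0,0,0.9],[0,0,0,0,0,0,0.9]]'|egrep 'pos|ori|ft'
python3 -m pendant '[[0,0.0006,0.0037,0.0333,0,0,0.9],[0,0.0008,0.0039,0.0333,0,0,0.9],[0,0,0,0,0,0,0.9],[0,0,0,0,0,0,0.9],[0,0,0,0,0,0,0.9],[0,0,0,0,0,0,0.9],[0,0,0,0,0,0,0.9],[0,0,0,0,0,0,0.9]]'|egrep 'pos|ori|ft'
python3 -c "
from h import *
to(*plan(3,15,-5.2,9.7,24.7,0.8))"
```

```text
position: [664.6, 24.5, 47.9]
orientation: [158.9, -0.1, 81.8]
ft_force: [7.4, -1.5, 2.1]
position: [666.3, 24.2, 45.1]
orientation: [164.8, -0.1, 81.8]
ft_force: [7.9, -2.5, 0.7]
turn/1 [ 0.0019 -0.0009 -0.0003] | shift/1 before turn [ 0.0001  0.0006 -0.0012] after turn [ 0.0001  0.0006 -0.0012] mm [0.1 0.  0.5]
```

```bash
python3 -m pendant '[[0,0.0009,0.0035,0.0333,0,0,0.9],[0,0.0007,0.0042,0.0333,0,0,0.9],[0,0.0009,0.0043,0.0333,0,0,0.9],[0,0,0,0,0,0,0.9],[0,0.0008,0.0051,0.0333,0,0,0.9],[0,0.0011,0.0057,0.0333,0,0,0.9],[0,0,0.002,0.003,0,0,0.9],[0,0,0,0,0,0,0.9]]'
python3 -m pendant '[[0,0,0,0,0,0,0],[0,0,0,0,0,0,0],[0,0,0,0,0,0,0],[0,0,-0.05,0,0,0,0],[0,0,-0.12,0,0,0,0],[0,0,-0.12,0,0,0,0],[0,0,-0.12,0,0,0,0],[0,0,0,0,0,0,0]]'
python3 - <<'E'
from h import *
t=r.camera("top")
h=cv2.cvtColor(t["img"],cv2.COLOR_RGB2HSV); m=((abs(h[...,0].astype(int)-25)<5)&(h[...,1]>215)&(h[...,2]>80)).astype(np.uint8); m[:160]=0; m[:,:105]=0; m[:,215:]=0
m=cv2.morphologyEx(m,cv2.MORPH_CLOSE,np.ones((3,3)))
n,l,s,c=cv2.connectedComponentsWithStats(m)
for i in range(1,n):
    if s[i,4]>100:
        pts=np.argwhere(l==i)[:,::-1].astype(float); w=ray(t,pts,13)[:,:2].astype(np.float32); print(s[i],cv2.minAreaRect(w), cv2.boxPoints(cv2.minAreaRect(w)).round(1).tolist())
red=((h[...,0]<6)|(h[...,0]>174))&(h[...,1]>190)&(h[...,2]>100); red[:160]=0; red[:,:105]=0; red[:,215:]=0
p=np.argwhere(red)[:,::-1].astype(float);print(len(p),ray(t,[p.mean(0)],59))
E
```

```text
clock: 79.5
position: [669.4, 24.0, 37.1]
orientation: [-180.0, -0.1, 81.8]
ft_force: [3.5, -1.1, 12.9]
opening: 0.24
finger_force: 64.0
clock: 80.5
position: [670.1, 23.6, 202.7]
orientation: [180.0, -0.1, 81.8]
ft_force: [-0.3, 0.5, -0.1]
opening: 0.501
finger_force: 0.0
[ 138  202   19   77 1178] ((517.1619262695312, 400.868896484375), (223.37132263183594, 52.33381271362305), 2.0218183994293213) [[404.6000061035156, 423.1000061035156], [406.5, 370.79998779296875], [629.7000122070312, 378.70001220703125], [627.9000244140625, 431.0]]
76 [[516.36941121 401.10308188  59.        ]]
```

Run:
```python
from h import *
o=R.from_euler("xyz",[180,0,92],degrees=True); to([517,401,110],o,8,1)
t=r.camera("top"); print("can top",ray(t,[(168,148)],190))
x0,y0,x1,y1=115,190,190,305; h=cv2.cvtColor(t["img"],cv2.COLOR_RGB2HSV)[y0:y1,x0:x1]
m=(h[...,1]<90).astype(np.uint8); m=cv2.morphologyEx(m,cv2.MORPH_OPEN,np.ones((2,2)))
n,l,s,c=cv2.connectedComponentsWithStats(m); i=1+s[1:,4].argmax(); pts=np.argwhere(l==i)[:,::-1]+[x0,y0]
print(s[i],cv2.minAreaRect(ray(t,pts,14)[:,:2].astype(np.float32)))
```

```text
turn/1 [-0.0024 -0.0014 -0.1133] | shift/8 before turn [ 0.1099 -0.0637  0.0285] after turn [ 0.1195 -0.0433  0.0281] mm [-151.9  377.3  -89.9]
can top [[742.18749935 292.56089539 190.        ]]
[  13   10   45   94 1899] ((498.5120849609375, 390.8044738769531), (108.85298156738281, 270.078125), 88.11532592773438)
```

```bash
python3 -m pendant '[[0.11,-0.0637,0,0,0,0,-0.2],[0.11,-0.0637,0,0,0,0,-0.2],[0.11,-0.0637,0,0,0,0,-0.2],[0.11,-0.0637,0,0,0,0,-0.2],[0.11,-0.0637,0,0,0,0,-0.2],[0.11,-0.0637,0,0,0,0,-0.2],[0.11,-0.0637,0,0,0,0,-0.2],[0.11,-0.0637,0,0,0,0,-0.2]]' |grep pos
python3 -m pendant '[[0,0,0.05,0,0,-0.0566,-0.2],[0,0,0.08,0,0,-0.0566,-0.2],[0,0,0.06,0,0,0,-0.2],[0,0,0,0,0,0,-0.2],[0,0,0,0,0,0,-0.2],[0,0,0,0,0,0,-0.2],[0,0,0,0,0,0,-0.2],[0,0,0,0,0,0,-0.2]]'
python3 - <<'E'
from h import *
o=R.from_euler("xyz",[180,0,92],degrees=True); to([517,401,21],o,4,1)
E
```

```text
position: [514.5, 402.0, 197.4]
clock: 82.6
position: [516.2, 401.6, 124.8]
orientation: [-179.6, -0.2, 92.0]
ft_force: [0.4, 0.3, -1.1]
opening: 0.604
finger_force: 0.0
turn/1 [-0.0039 -0.0022 -0.0002] | shift/4 before turn [-0.0006  0.0009  0.0649] after turn [-0.0004  0.0005  0.0649] mm [   0.8   -0.6 -103.8]
```

```bash
python3 -m pendant '[[-0.0005,-0.0005,0.065,0,0,0,-0.2],[-0.0005,0.0005,0.065,0,0,0,-0.2],[-0.0005,0.0005,0.065,0,0,0,-0.2],[0,0,0.063,-0.003,-0.002,0,-0.2],[0,0,0,0,0,0,-0.2],[0,0,0,0,0,0,-0.2],[0,0,0,0,0,0,0.8],[0,0,0,0,0,0,0.8]]' 70
python3 -m pendant '[[0,0,0,0,0,0,0.8],[0,0,0,0,0,0,0.8],[0,0,0,0,0,0,0.8],[0,0,0,0,0,0,0.8],[0,0,0,0,0,0,0.8],[0,0,0,0,0,0,0.8],[0,0,0,0,0,0,0.8],[0,0,0,0,0,0,0.8]]' 70
```

```text
clock: 83.6
position: [516.7, 401.9, 22.9]
orientation: [180.0, -0.1, 92.0]
ft_force: [0.7, -0.2, 4.5]
opening: 0.333
finger_force: 70.2
clock: 84.6
position: [516.7, 401.9, 22.9]
orientation: [180.0, -0.1, 92.0]
ft_force: [0.6, -0.5, 6.3]
opening: 0.334
finger_force: 70.3
```

```bash
python3 -m pendant '[[0,0,-0.02,0,0,0,0.8],[0,0,-0.08,0,0,0,0.8],[0,0,-0.1,0,0,0,0.8],[0,0,-0.1,0,0,0,0.8],[0,0,-0.06,0,0,0,0.8],[0,0,0,0,0,0,0.8],[0,0,0,0,0,0,0.8],[0,0,0,0,0,0,0.8]]'
python3 - <<'E'
from h import *
for n in("top","side"):
    c=r.camera(n); h=cv2.cvtColor(c["img"],cv2.COLOR_RGB2HSV)
    for sg in(1,-1):
        P=jig(-74,94*sg,58); u,v=proj(c,P)[0]; x0,y0=int(u)-9,int(v)-9; w=h[y0:y0+19,x0:x0+19]
        m=((w[...,1]<70)&(w[...,2]>120)).astype(np.uint8); nn,l,s,ce=cv2.connectedComponentsWithStats(m)
        i=1+s[1:,4].argmax(); k=(l==i); ys,xs=np.nonzero(k); hull=cv2.convexHull(np.c_[xs,ys].astype(np.int32)); (ex,ey),ax,an=cv2.fitEllipse(hull)
        print(n,sg,"pred",u.round(1),v.round(1),"blob",(ce[i]+[x0,y0]).round(1),"ell",round(ex+x0,1),round(ey+y0,1),np.round(ax,1),s[i,4],"world z58",ray(c,[[ex+x0,ey+y0]],58)[0].round(1),"P",P.round(1))
c=r.camera("top");cv2.imwrite("pics/x.png",c["img"][:,:,::-1])
E
```

```text
clock: 85.6
position: [514.6, 400.5, 162.7]
orientation: [-179.7, 0.1, 92.0]
ft_force: [-0.8, -0.4, -4.4]
opening: 0.335
finger_force: 69.9
top 1 pred 234.4 237.1 blob [234.  237.1] ell 234.0 237.2 [8.4 9.3] 61 world z58 [527.5 139.4  58. ] P [527.7 138.4  58. ]
top -1 pred 299.8 248.2 blob [299.6 248.3] ell 299.6 248.3 [8.8 9.3] 63 world z58 [500.7 -47.2  58. ] P [500.8 -47.7  58. ]
side 1 pred 304.7 299.3 blob [297.5 303.4] ell 297.5 303.5 [2.7 5.2] 11 world z58 [542.9 153.7  58. ] P [527.7 138.4  58. ]
side -1 pred 325.3 245.6 blob [325.3 245.4] ell 325.5 244.9 [7.6 9.6] 41 world z58 [500.7 -50.4  58. ] P [500.8 -47.7  58. ]
```

Run:
```python
from h import *
o=R.from_euler("xyz",[180,0,171.8],degrees=True); to([514.2,45.3,150],o,8,8)
```

```text
turn/8 [-0.0004 -0.0002 -0.1109] | shift/8 before turn [-0.111  -0.0041  0.0044] after turn [-0.0155 -0.11    0.0043] mm [  -1.  -355.5  -13.6]
```

```bash
python3 -m pendant '[[-0.111,-0.0041,0,0,0,0,0.8],[-0.111,-0.0041,0,0,0,0,0.8],[-0.111,-0.0041,0,0,0,0,0.8],[-0.111,-0.0041,0,0,0,0,0.8],[-0.111,-0.0041,0,0,0,0,0.8],[-0.111,-0.0041,0,0,0,0,0.8],[-0.111,-0.0041,0,0,0,0,0.8],[-0.111,-0.0041,0,0,0,0,0.8]]' | egrep 'pos|ft|open'
python3 -m pendant '[[0,0,0,0,0,-0.1109,0.8],[0,0,0,0,0,-0.1109,0.8],[0,0,0,0,0,-0.1109,0.8],[0,0,0,0,0,-0.1109,0.8],[0,0,0,0,0,-0.1109,0.8],[0,0,0,0,0,-0.1109,0.8],[0,0,0,0,0,-0.1109,0.8],[0,0,0,0,0,-0.1109,0.8]]'
python3 - <<'E'
from h import *
P,Q,o=T(); zt=P[2]-17.9+8; print(P,o["orientation"],o["opening"])
for n in("top","side"):
    c=r.camera(n); h=cv2.cvtColor(c["img"],cv2.COLOR_RGB2HSV)
    m=((abs(h[...,0].astype(int)-25)<5)&(h[...,1]>215)&(h[...,2]>60)).astype(np.uint8)
    b=proj(c,[P+[0,0,-10]])[0]; k=np.zeros_like(m); x,y=map(int,b); k[y-50:y+50,x-60:x+60]=m[y-50:y+50,x-60:x+60]
    pts=np.argwhere(k)[:,::-1].astype(float); w=ray(c,pts,zt)[:,:2].astype(np.float32); rr=cv2.minAreaRect(w); print(n,len(w),rr)
    M=R.from_euler("z",J[2],degrees=True).as_matrix()[:2,:2]; q=(w-P[:2])@M; print(" in jig axes from TCP: min",np.percentile(q,1,0).round(1),"max",np.percentile(q,99,0).round(1))
E
```

```text
position: [514.7, 44.3, 164.9]
ft_force: [0.4, -0.9, -2.4]
opening: 0.337
clock: 87.75
position: [514.7, 45.7, 164.8]
orientation: [-180.0, -0.2, 172.2]
ft_force: [1.0, 0.3, -4.5]
opening: 0.337
finger_force: 70.0
[514.7329289   45.73083724 164.81080772] [-1.79962175e+02 -1.53137408e-01  1.72163216e+02] 0.3368657420430075
top 295 ((507.65399169921875, -15.408172607421875), (103.08415985107422, 51.91252899169922), 80.81927490234375)
 in jig axes from TCP: min [ -24.  -112.2] max [ 26. -15.]
side 216 ((515.179931640625, 45.11956787109375), (222.90711975097656, 48.293128967285156), 83.2871322631836)
 in jig axes from TCP: min [ -24.2 -110.6] max [ 22.3 110. ]
```

```bash
python3 - <<'E'
from h import *
o=R.from_euler("xyz",[180,0,171.8],degrees=True); to([513.5,45.4,97],o,4,1)
E
python3 -m pendant '[[0.0005,0,0.042,0,0,0.004,0.8],[0.0005,0,0.042,0,0,0,0.8],[0.0005,0,0.042,0,0,0,0.8],[0.0005,0,0.042,0,0,0,0.8],[0,0,0,0,0,0,0.8],[0,0,0,0,0,0,0.8],[0,0,0,0,0,0,0.8],[0,0,0,0,0,0,0.8]]'
python3 - <<'E'
from h import *
o=R.from_euler("xyz",[180,0,171.8],degrees=True); to([513.5,45.4,97],o,1,1)
E
```

```text
turn/1 [-0.0004 -0.0017  0.0006] | shift/4 before turn [ 0.0006 -0.0003  0.0424] after turn [ 0.0008 -0.0003  0.0424] mm [ -1.3  -0.3 -67.8]
clock: 88.85
position: [514.4, 45.8, 98.5]
orientation: [-180.0, -0.1, 171.5]
ft_force: [-0.0, 1.1, -3.9]
opening: 0.339
finger_force: 69.9
turn/1 [-0.0003 -0.0008 -0.0039] | shift/1 before turn [ 0.0022 -0.0013  0.0036] after turn [ 0.0022 -0.0013  0.0036] mm [-0.9 -0.4 -1.5]
```

```bash
python3 -m pendant '[[0.0022,-0.0013,0,0,0,-0.0035,0.8],[0,0,0,0,0,0,0.8],[0,0,0.01,0,0,0,0.8],[0,0,0.005,0,0,0,0.8],[0,0,0.005,0,0,0,0.8],[0,0,0,0,0,0,0.8],[0,0,0,0,0,0,0.8],[0,0,0,0,0,0,0.8]]'
python3 -m pendant '[[0,0,0.005,0,0,0,0.8],[0,0,0.005,0,0,0,0.8],[0,0,0,0,0,0,0.8],[0,0,0,0,0,0,0.8],[0,0,0,0,0,0,0.8],[0,0,0,0,0,0,0.8],[0,0,0,0,0,0,0.8],[0,0,0,0,0,0,0.8]]'
```

```text
clock: 89.85
position: [513.1, 45.4, 89.9]
orientation: [-180.0, -0.1, 171.8]
ft_force: [0.1, 0.8, -3.5]
opening: 0.334
finger_force: 69.9
clock: 90.85
position: [513.0, 45.4, 85.8]
orientation: [-180.0, -0.1, 171.8]
ft_force: [0.8, 0.8, -3.1]
opening: 0.334
finger_force: 69.9
```

```bash
python3 -m pendant '[[0,0,0.005,0,0,0,0.8],[0,0,0.005,0,0,0,0.8],[0,0,0,0,0,0,0.8],[0,0,0,0,0,0,0.8],[0,0,0.005,0,0,0,0.8],[0,0,0,0,0,0,0.8],[0,0,0,0,0,0,0.8],[0,0,0,0,0,0,0.8]]'
python3 -m pendant '[[0,0,0.005,0,0,0,0.8],[0,0,0.003,0,0,0,0.8],[0,0,0,0,0,0,0.8],[0,0,0,0,0,0,0.8],[0,0,0,0,0,0,0.8],[0,0,0,0,0,0,0.8],[0,0,0,0,0,0,0.8],[0,0,0,0,0,0,0.8]]'
```

```text
clock: 91.85
position: [513.0, 45.4, 79.8]
orientation: [-180.0, -0.1, 171.8]
ft_force: [-0.1, -0.4, -4.2]
opening: 0.334
finger_force: 69.9
clock: 92.85
position: [512.9, 45.4, 76.6]
orientation: [-180.0, -0.1, 171.8]
ft_force: [-0.8, -1.0, -3.3]
opening: 0.332
finger_force: 69.9
```

```bash
python3 -m pendant '[[0,0,0.0025,0,0,0,0.8],[0,0,0,0,0,0,0.8],[0,0,0.0025,0,0,0,0.8],[0,0,0,0,0,0,0.8],[0,0,0,0,0,0,0.8],[0,0,0,0,0,0,0.8],[0,0,0,0,0,0,0.8],[0,0,0,0,0,0,0.8]]'
python3 -m pendant '[[0,0,0.001,0,0,0,0.8],[0,0,0,0,0,0,0.8],[0,0,0,0,0,0,-0.2],[0,0,0,0,0,0,-0.2],[0,0,0,0,0,0,-0.2],[0,0,-0.05,0,0,0,-0.2],[0,0,-0.12,0,0,0,-0.2],[0,0,-0.05,0,0,0,-0.2]]'
```

```text
clock: 93.85
position: [513.1, 45.4, 75.9]
orientation: [-180.0, -0.1, 171.8]
ft_force: [-3.5, -0.1, 8.0]
opening: 0.331
finger_force: 71.4
clock: 94.85
position: [514.5, 45.4, 164.6]
orientation: [-180.0, 0.1, 171.8]
ft_force: [-0.5, -0.7, -0.5]
opening: 0.601
finger_force: 0.0
```

```bash
python3 -m pendant '[[0,0,0.04,0,0,0,1],[0,0,0.04,0,0,0,1],[0,0,0,0,0,0,1],[0,0,0,0,0,0,1],[0,0,0,0,0,0,1],[0,0,0.01,0,0,0,1],[0,0,0.01,0,0,0,1],[0,0,0,0,0,0,1]]'
for i in 1 2; do python3 -m pendant '[[0,0,0.005,0,0,0,1],[0,0,0.005,0,0,0,1],[0,0,0,0,0,0,1],[0,0,0,0,0,0,1],[0,0,0,0,0,0,1],[0,0,0,0,0,0,1],[0,0,0,0,0,0,1],[0,0,0,0,0,0,1]]'|egrep 'pos|ft|open'; done
```

```text
clock: 95.85
position: [512.7, 45.5, 121.8]
orientation: [-180.0, -0.2, 171.8]
ft_force: [1.0, -0.0, 0.3]
opening: 0.004
finger_force: 0.0
position: [513.1, 45.4, 118.2]
ft_force: [-0.4, -0.4, 0.8]
opening: 0.002
position: [513.1, 45.4, 114.3]
ft_force: [-0.8, -0.0, -0.4]
opening: -0.002
```

```bash
for i in 1 2 3 4; do python3 -m pendant '[[0,0,0.005,0,0,0,1],[0,0,0.005,0,0,0,1],[0,0,0,0,0,0,1],[0,0,0,0,0,0,1],[0,0,0,0,0,0,1],[0,0,0,0,0,0,1],[0,0,0,0,0,0,1],[0,0,0,0,0,0,1]]'|egrep 'pos|ft'; done
```

```text
position: [513.1, 45.4, 110.3]
ft_force: [-1.1, -0.2, 1.5]
position: [513.1, 45.4, 106.5]
ft_force: [-1.7, 0.5, 6.0]
position: [513.2, 45.4, 103.0]
ft_force: [-2.8, -0.8, 9.1]
position: [513.4, 45.4, 100.2]
ft_force: [-5.1, -0.3, 17.8]
```

```bash
python3 -m pendant '[[0,0,0.005,0,0,0,1],[0,0,0,0,0,0,1],[0,0,0.004,0,0,0,1],[0,0,0,0,0,0,1],[0,0,0,0,0,0,1],[0,0,0,0,0,0,1],[0,0,0,0,0,0,1],[0,0,0,0,0,0,1]]'|egrep 'pos|ft'
python3 -m pendant '[[0,0,-0.02,0,0,0,1],[0,0,-0.05,0,0,0,1],[0,0,-0.1,0,0,0,-0.2],[0,0,0,0,0,0,-0.2],[0,0,0,0,0,0,-0.2],[0,0,0,0,0,0,-0.2],[0,0,0,0,0,0,-0.2],[0,0,0,0,0,0,-0.2]]'
python3 - <<'E'
from h import *
to([513.1,45.4,75.9],R.from_euler("xyz",[180,0,171.8],degrees=True))
E
```

```text
position: [514.2, 45.3, 99.9]
ft_force: [-11.9, 0.4, 39.8]
clock: 103.85
position: [512.8, 45.5, 162.1]
orientation: [-180.0, -0.2, 171.8]
ft_force: [0.3, -0.5, -0.3]
opening: 0.599
finger_force: 0.0
turn/1 [-0.0005 -0.0022 -0.0001] | shift/1 before turn [-1.400e-03  1.000e-04  2.154e-01] after turn [-7.000e-04 -1.000e-04  2.154e-01] mm [  0.3  -0.1 -86.2]
```

```bash
python3 -m pendant '[[-0.001,0,0.06,0,0,0,-0.2],[0,0,0.06,0,0,0,-0.2],[0,0,0.06,0,0,0,-0.2],[0,0,0.034,0,0,0,-0.2],[0,0,0,0,0,0,-0.2],[0,0,0,0,0,0,0.8],[0,0,0,0,0,0,0.8],[0,0,0,0,0,0,0.8]]' 70
python3 -m pendant '[[0,0,0,0,0,0,0.8],[0,0,0,0,0,0,0.8],[0,0,-0.02,0,0,0,0.8],[0,0,-0.02,0,0,0,0.8],[0,0,-0.05,0,0,0,0.8],[0,0,-0.08,0,0,0,0.8],[0,0,-0.05,0,0,0,0.8],[0,0,0,0,0,0,0.8]]' 70
python3 - <<'E'
from h import *
to([498.5,391.9,150],R.from_euler("xyz",[180,0,88.1],degrees=True),8,8)
E
```

```text
clock: 104.85
position: [514.3, 45.2, 78.2]
orientation: [-180.0, 0.0, 171.8]
ft_force: [-0.7, 1.2, 5.4]
opening: 0.332
finger_force: 69.9
clock: 105.85
position: [514.4, 45.4, 166.5]
orientation: [-180.0, 0.0, 171.8]
ft_force: [0.5, -0.9, -4.0]
opening: 0.334
finger_force: 69.7
turn/8 [-0.      0.      0.1162] | shift/8 before turn [0.0204 0.1065 0.0051] after turn [ 0.1081 -0.0086  0.0052] mm [-15.9 346.5 -16.5]
```

```bash
python3 -m pendant '[[0.0204,0.1062,0,0,0,0,0.8],[0.0204,0.1062,0,0,0,0,0.8],[0.0204,0.1062,0,0,0,0,0.8],[0.0204,0.1062,0,0,0,0,0.8],[0.0204,0.1062,0,0,0,0,0.8],[0.0204,0.1062,0,0,0,0,0.8],[0.0204,0.1062,0,0,0,0,0.8],[0.0204,0.1062,0,0,0,0,0.8]]'|egrep 'pos|ft|open'
python3 -m pendant '[[0,0,0,0,0,0.1162,0.8],[0,0,0,0,0,0.1162,0.8],[0,0,0,0,0,0.1162,0.8],[0,0,0,0,0,0.1162,0.8],[0,0,0,0,0,0.1162,0.8],[0,0,0,0,0,0.1162,0.8],[0,0,0,0,0,0.1162,0.8],[0,0,0,0,0,0.1162,0.8]]'
python3 - <<'E'
from h import *
to([498.5,390.8,29],R.from_euler("xyz",[180,0,88.1],degrees=True),5)
t=r.camera("side"); x0,y0,x1,y1=225,365,375,450; h=cv2.cvtColor(t["img"],cv2.COLOR_RGB2HSV)[y0:y1,x0:x1]
m=(h[...,1]<70).astype(np.uint8); m=cv2.morphologyEx(m,cv2.MORPH_OPEN,np.ones((2,2)))
n,l,s,c=cv2.connectedComponentsWithStats(m); i=1+s[1:,4].argmax(); pts=np.argwhere(l==i)[:,::-1]+[x0,y0]
print(s[i],cv2.minAreaRect(ray(t,pts,14)[:,:2].astype(np.float32)))
E
```

```text
position: [496.3, 391.9, 163.0]
ft_force: [0.2, 0.4, -2.9]
opening: 0.334
clock: 107.85
position: [496.5, 390.5, 162.9]
orientation: [-179.7, 0.1, 87.8]
ft_force: [-0.2, -0.7, -4.1]
opening: 0.336
finger_force: 70.5
turn/1 [-0.0034  0.0014 -0.0036] | shift/5 before turn [0.0004 0.0014 0.067 ] after turn [0.0002 0.001  0.067 ] mm [   2.     0.3 -133.9]
[   9   13  130   63 5465] ((499.3849182128906, 399.9068603515625), (108.69113159179688, 269.1061706542969), 88.21240234375)
```

```bash
python3 -m pendant '[[0.003,0.0014,0.067,-0.003,0.001,-0.003,0.8],[0.003,0.0014,0.067,0,0,0,0.8],[0.003,0.0014,0.067,0,0,0,0.8],[0,0.0014,0.067,0,0,0,0.8],[0,0,0.067,0,0,0,0.8],[0,0,0,0,0,0,0.8],[0,0,0,0,0,0,0.8],[0,0,0,0,0,0,0.8]]'
python3 -m pendant '[[0,0,0.005,0,0,0,0.8],[0,0,0.004,0,0,0,0.8],[0,0,0,0,0,0,0.8],[0,0,0,0,0,0,0.8],[0,0,0,0,0,0,0.8],[0,0,0,0,0,0,0.8],[0,0,0,0,0,0,0.8],[0,0,0,0,0,0,0.8]]'
```

```text
clock: 108.9
position: [500.4, 395.0, 31.9]
orientation: [179.8, -0.1, 88.4]
ft_force: [-0.3, -0.2, -3.9]
opening: 0.329
finger_force: 70.5
clock: 109.9
position: [500.0, 394.7, 27.4]
orientation: [179.9, -0.1, 88.4]
ft_force: [-0.5, 0.1, -3.6]
opening: 0.331
finger_force: 70.6
```

```bash
python3 -m pendant '[[0,0,0.004,0,0,0,0.8],[0,0,0,0,0,0,0.8],[0,0,0.004,0,0,0,0.8],[0,0,0,0,0,0,0.8],[0,0,0,0,0,0,0.8],[0,0,0,0,0,0,0.8],[0,0,0,0,0,0,0.8],[0,0,0,0,0,0,0.8]]'|egrep 'pos|ft'
python3 -m pendant '[[0,0,0.002,0,0,0,0.8],[0,0,0,0,0,0,0.8],[0,0,0,0,0,0,0.8],[0,0,0,0,0,0,-0.3],[0,0,0,0,0,0,-0.3],[0,0,0,0,0,0,-0.3],[0,0,-0.04,0,0,0,-0.3],[0,0,-0.04,0,0,0,-0.3]]'
python3 -m pendant '[[0,0,-0.1,0,0,0,-0.3],[0,0,-0.1,0,0,0,-0.3],[0,0,-0.12,0,0,0,-0.3],[-0.1,0,0,0,0,0,-0.3],[-0.1,0,0,0,0,0,-0.3],[-0.1,0,0,0,0,0,-0.3],[0,0,0,0,0,0,-0.3],[0,0,0,0,0,0,-0.3]]'|grep pos
python3 - <<'E'
from h import *
I=[]
t=r.camera("top"); s=r.camera("side")
a=cv2.resize(t["img"][150:310,110:325],None,fx=2.2,fy=2.2,interpolation=2)
b=cv2.resize(s["img"][220:445,190:390],None,fx=1.56,fy=1.56,interpolation=2)
h=min(len(a),len(b)); cv2.imwrite("pics/final.png",np.hstack([a[:h],b[:h]])[:,:,::-1])
for x in(-92,-40,12,64): jedge(x,32,4)
jedge(-115,32,8)
E
```

```text
position: [500.1, 394.8, 25.3]
ft_force: [-1.4, -1.2, 6.0]
clock: 111.9
position: [500.2, 394.8, 56.6]
orientation: [179.9, -0.1, 88.4]
ft_force: [0.0, 0.5, 0.3]
opening: 0.65
finger_force: 0.0
position: [496.9, 275.0, 184.5]
top x -92 ends 68.5 -73.0 mid -2.25 25 27
side x -92 ends 74.5 -71.5 mid 1.5 27 21
top x -40 ends 69.5 -72.5 mid -1.5 33 38
side x -40 ends 70.0 -59.5 mid 5.25 2 36
top x 12 ends 72.5 -72.0 mid 0.25 40 55
side x 12 ends 64.0 -67.5 mid -1.75 33 12
top x 64 ends 71.0 -72.0 mid -0.5 29 35
side x 64 ends 69.5 -70.5 mid -0.5 31 20
top x -115 ends 78.5 -69.0 mid 4.75 40 48
side x -115 ends 79.5 -71.0 mid 4.25 13 19
```

View pics/final.png

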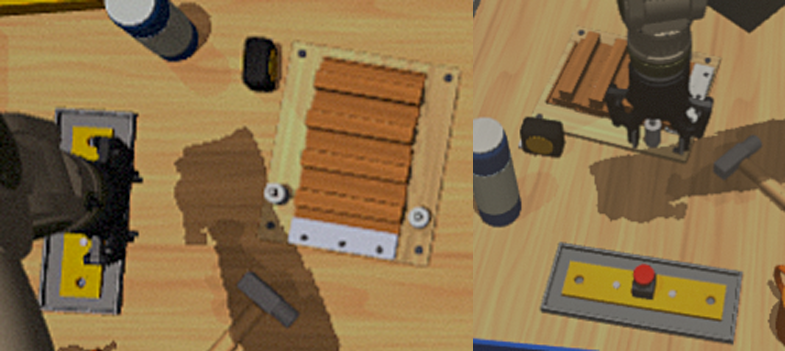

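The final views show all four boards locked in a row, with ends in line with the rail to about 2 mm. The template lies flat in its tray at (640,290) in the right crop, and the other things are undisturbed. Handing in.

```bash
python3 -c "
from bench import r
print(r.hand_in())"
```

```text
the job is handed in; nothing more can be done
None
```

The job is handed in with no verdict returned: all four boards are down and locked with their ends within about 2 mm of the rail's, the template went home on both pins, the punch was pressed to its stop (a brief 39.8 N with closed fingertips), and the template lies flat in its tray.

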